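# Trip test, then hold the tube block in the reader's corner

### The job

Test the reader's power trip: press the test button so that the bail lever drops, then lift the lever back up until it stays up by itself. Then set the aluminium tube block flat on the reader's deck, long side towards the longer stop plate, and press it into the corner so that both sprung stop plates are pushed in about half-way at the same time; finish while holding it there, without letting go. Leave the other things on the bench where they stand.

Things in the scene. Friction and masses are not known exactly. Their poses are not given: they have to be found in the camera images.
- trip: beige trip box fixed to the bench, 100 (x) x 160 (y) x 62 mm tall, origin at the centre of its underside. Its -x side is the front, towards which the lever drops. The button and the lever are on its top
- button_top (a point): centre of the top face of the round grey test button, 24 mm across, 17 mm above the top of the trip box
- test_button (a joint): test button, 0 out to 0.006 m fully down, springs back; starts at 1.5 N, 5 N fully down. From about 0.003 m on the lever is tipped over and drops by itself; press it to 0.004 m or more
- lever_bar (a point): centre of the cross-bar of the U-shaped steel bail lever. Bar 10 mm thick, 52 mm long, along y of the trip box; two 8 mm side arms, 44 mm clear between them, join its ends to the hinge 68 mm away, so a finger fits inside the U. The bar can be pinched from above, one finger in front and one inside the U; it may turn between the fingers. The point turns with the lever: y along the bar, and at joint value 0 its axes are those of the trip box
- lever_hinge (a point): point on the lever's hinge axis at mid-bar, 4 mm above the top of the trip box and 18 mm behind its front face; axes as the trip box
- trip_lever (a joint): bail lever, weighs 70 g, swings freely and falls either way. 0 = up, leaning 0.21 rad back (+x of the trip box) against its stop, where it stays; 0.21 = vertical; 1.78 = dropped, level, pointing out of the front (-x), bar 50 mm clear of the box front. Must end below 0.1
- reader: block reader fixed to the bench. Its deck is a grey slippery plate (friction about 0.2) 12 mm thick, 160 x 150 mm; behind it (+x) is a beige housing 58 mm tall, its front face 35 mm behind the unpressed face of the far stop. Origin under the middle of the block's place, axes as point corner
- corner (a point): on the deck's top face, where the unpressed inner faces of the two stop plates would meet. The reader's x points to the far stop, y to the side stop; the block's place is on the -x, -y side of it. With the block just touching both plates and long side along x, block_lug is at -45, -35, +56 mm in this frame; with both plates half-way in, -41, -31, +56
- stop_far (a joint): short steel stop plate (46 wide, 30 tall, facing -x), pushed in along +x: 0 out, 0.008 m fully in; spring 2.4 N at first touch, 7.2 N at 0.004, 12 N fully in
- stop_side (a joint): long steel stop plate (66 long, 30 tall, facing -y), pushed in along +y: same travel and spring
- block: loose aluminium tube block, 90 (x) x 70 (y) x 32 mm, about 0.55 kg, with two rows of dark wells and an upright lug on top; same after a half turn. Origin at the centre of its underside
- block_lug (a point): grip point on the block's lug, 56 mm above the block's underside, over its centre. Lug 50 mm long (x) x 12 mm thick (y), rising 44 mm above the block's top (76 mm in all); this point is 24 mm above the block's top
- reagent: bystander, leave alone: amber jar with white cap, 54 across, 85 tall (mm); origin at its underside
- beaker: bystander, leave alone: glass beaker, 64 across, 75 tall (mm); origin at its underside
- small_jar: bystander, leave alone: clear jar, 36 across, 45 tall (mm); origin at its underside
- tip_box: bystander, leave alone: white plastic box, 50 x 80 x 45 (mm); origin at its underside
- marker: bystander, leave alone: black marker pen lying down, 14 thick, about 120 long (mm); origin below its middle
Not all that is in view belongs to the job. What is shaped like the trip but blue is not meant. Leave any blue look-alike of the block alone.

How it is judged:
On the way, in this order (a step that is already met when the one before it is completed fails the run):
1. the test button is pressed (value of joint test_button above 0.0033 m).
2. the lever has dropped (value of joint trip_lever above 1.4 rad), for 0.1 s.
3. the lever is back up and stays there untouched (value of joint trip_lever below 0.1 rad and not (contact force between trip and anything else above 0.2 N)), for 0.3 s.
4. the block is pressed into the corner against both stop plates (value of joint stop_far between 0.002 and 0.0072 m and value of joint stop_side between 0.002 and 0.0072 m and x of block_lug in the frame of corner between -0.0445 and -0.036 m and y of block_lug in the frame of corner between -0.0345 and -0.026 m and z of block_lug in the frame of corner between 0.052 and 0.06 m and angle between the x axis of block and the x axis of corner, either way round below 0.08 rad and angle between block's own z axis and vertical below 0.06 rad and (contact force between block and the fingers above 1 N or contact force between block and the arm above 1 N)), for 0.3 s.
At the end, for the whole second after the job is handed in: The block stands flat on the deck (height within 4 mm, tilt under 0.06 rad, long side along the reader's x within 0.08 rad), the robot still holds it so that both stop plates are pushed in between 2 and 7.2 mm of their 8 mm, it is still, and the trip lever is up (below 0.1 rad) (all of step 4 and value of joint trip_lever below 0.1 rad and linear speed of block below 0.02 m/s); the arm keeps its last pose, push and grip.
It fails at once if a bystander is moved more than 30 mm (distance of any of reagent, beaker, small_jar, tip_box, marker from where it was at the start of the episode above 0.03 m).
It also fails if it takes over 58 s, if anything falls off the work surface, if the arm or the gripper's body presses on something with over 40 N, if the wrist force passes 120 N, or if a joint passes its speed limit or range.

### The arm

A 6-joint arm with a two-finger parallel gripper is mounted at the origin on the work surface. World frame = base frame: x ahead of the robot, y to its left, z up, the work surface at z = 0. Lengths are in m, angles in rad, forces in N, time in s.
With the tool pointing down it reaches from about 0.35 to 0.975 m from the base axis. Payload 4.9 kg.
Tool frame: the origin (TCP) lies at the very end of the fingers, on their centre line; the grasp point (between the pads) lies 19 mm behind it (manip.hold_point_z is the distance from the TCP to the grasp point, in m); z points along the fingers, y is the direction in which the jaws open and shut (so a half turn about z gives the same grasp; the last joint's range is limited). The gripper opens to 85 mm and grips with 20 to 120 N. Pads are 22 mm wide; open, the fingers measure 114 mm over their backs; the gripper's body (76 mm by 85 mm) begins 54 mm behind the grasp point. The pads swing forward as they close: fully open they stand 13 mm farther back than shut.
Start: joints at [-0.119, 0.053, 1.613, -0, 1.476, -0.119], TCP at [0.625, 0, 0.231] pointing down, gripper open.
Joint ranges: [-3.01, 3.01], [-1.01, 2.22], [0.06, 2.58], [-1.02, 4.17], [0.09, 2.62], [-3.14, 3.14]. Speed limits (rad/s): [2.57, 2.57, 3.14, 3.14, 3.14, 3.14].

### API

Orientations are given as a unit quaternion [w, x, y, z].
In Python, from plant import monitor, grab_frame, camera_params, ticket, manip gives the robot as it stands.
- The arm moves only by the tool play_rows, never from a script. Its argument "commands" is a list of rows, each an object of numbers: "dx", "dy", "dz": the shift along the tool's x, y, z in cm; "rx", "ry", "rz": the turn, a rotation vector about the tool's x, y, z in rad; "claw": the closure, from 0 (fully open) to 1 (shut). In form: [{"dx": .., "dy": .., "dz": .., "rx": .., "ry": .., "rz": .., "claw": ..}, ...]. A call has 1 to 5 rows; each row is the pose to reach, as a shift and turn from the pose measured when the call began, along the tool's axes at that moment; what a row does not reach only later rows make up. A row lasts 1/10 s, in which the tool goes at most 50 mm and 8.59 degrees, less where a joint would pass 70% of its speed; a pose out of reach is approached as far as the arm can. A call with a gripper value outside its range is refused whole. The fingers move at their own pace and stop on an object; the grip force is fixed at half the most. Time passes only in rows, so rows that repeat a pose let the fingers close. It gives the time, the measured TCP pose, the force and the opening at its end, in the units of the state.
- monitor.state(): the state, without advancing time (a new reading comes with each control period).
- grab_frame(name): name is "scene" or "side" or "wrist"; returns the picture (400x640x3 uint8, blue, green, red); there is no depth.
- camera_params(name): a dict with "fx", "fy", "cx", "cy" (pixels), "rvec" (rotation vector, rad) and "tvec" (3), from world to camera coordinates, as OpenCV has them; the wrist camera has in their place "tool_from_camera" (4x4, takes a point from camera to tool coordinates, whose origin is the TCP and whose axes are the flange's). Camera axes: x right, y down, z forward; pixel columns grow to the right and rows downward; lengths in m; the calibration is good to about 2 mm. A picture is of the moment at which its call begins: read the wrist's pose just before it. camera_params takes no time and is no camera call.
- ticket.job_done(): hands the job in, once; it reports no verdict.
The state is a dict: "time": time; "joint_pos": joint angles; "joint_vel": joint speeds; "joint_efforts": joint torques, N m; "tool_pos": TCP position; "tool_rot": TCP orientation; "contact_force": force on the tool from outside, world axes, zero at the start; "ft_torque": the same for the moment, N m; "gripper_width": opening from 0.0 (shut) to 1.0 (fully open).
Only numpy, scipy, OpenCV 4.12 (cv2) and the standard library are available. Lean on these libraries where they do the work, as an engineer would, in place of code of your own. Each camera call takes 0.05 s, during which the arm holds its last target.

## Working session

There is one attempt and no reset: what is moved stays moved. The work goes in short steps, Python scripts to look and compute and a tool call to move; the robot and the scene stay as the last step left them, time stands still between calls to the robot, and variables do not carry over. Pictures are saved under pics/ and viewed, and the job is handed in when it is done.

Besides the shell and the picture viewer there is one more tool, called after "Call:" as name(argument=value, ...), one argument or row to a line, values as JSON. play_rows: Moves the arm, as the interface text tells. Its arguments: {"type":"object","properties":{"commands":{"type":"array"}},"required":["commands"]}

```bash
ls; mkdir -p pics; python3 - <<'E'
from plant import monitor, grab_frame, camera_params, ticket, manip
import cv2
s=monitor.state();print(s)
for n in ["scene","side","wrist"]:
    im=grab_frame(n);cv2.imwrite(f"pics/{n}0.png",im);print(n,camera_params(n))
print([a for a in dir(manip) if a[0]!='_'],manip.hold_point_z)
E
```

```text
pics
{'time': 0.0, 'joint_pos': array([-1.19020713e-01,  5.33477309e-02,  1.61427430e+00, -7.41884612e-06,
        1.47599298e+00, -1.19052840e-01]), 'joint_vel': array([ 4.47053227e-05,  5.99522067e-04, -1.76699344e-04, -2.64209029e-05,
        4.55875706e-04, -3.33711954e-04]), 'joint_efforts': array([ 2.70554956e-04, -3.93670499e+01, -3.70175600e+01, -1.62778279e-04,
        6.93513779e-03, -6.06393527e-06]), 'tool_pos': array([6.24387209e-01, 5.86728520e-05, 2.30080440e-01]), 'tool_rot': array([-7.92581294e-04,  7.07094810e-01,  7.07118029e-01, -6.27942556e-04]), 'contact_force': array([0.19305721, 0.78051837, 0.08338497]), 'ft_torque': array([ 0.00198553, -0.02282483, -0.04015874]), 'gripper_width': 1.0030334282511342}
scene {'fx': 486.00391243651165, 'fy': 486.00391243651165, 'cx': 322.7220551555691, 'cy': 198.62446456845012, 'rvec': array([ 2.14903243,  0.58208039, -0.28776406]), 'tvec': array([-0.4645645 , -0.09688077,  1.37830925])}
side {'fx': 493.7306489434443, 'fy': 493.7306489434443, 'cx': 320.0799024204464, 'cy': 191.60486028339108, 'rvec': array([ 2.06510355, -0.770269  ,  0.38278201]), 'tvec': array([-0.44690624,  0.27611594,  1.04909921])}
wrist {'fx': 327.3099681777102, 'fy': 327.3099681777102, 'cx': 316.00130404993155, 'cy': 194.81471300955656, 'tool_from_camera': array([[ 4.10583986e-04, -9.49120089e-01, -3.14914098e-01,
         8.09593298e-02],
       [ 9.99999573e-01,  1.28869709e-04,  9.15395607e-04,
        -2.25632060e-04],
       [-8.28237471e-04, -3.14914339e-01,  9.49119736e-01,
        -1.44427494e-01],
       [ 0.00000000e+00,  0.00000000e+00,  0.00000000e+00,
         1.00000000e+00]])}
['IKError', 'hold_point_z'] 0.0187
```

View pics/scene0.png

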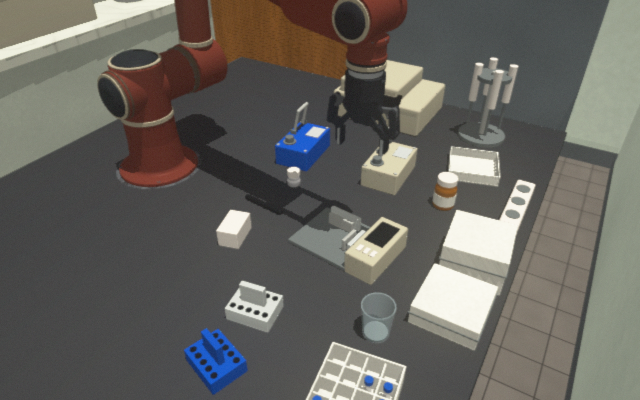

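View pics/side0.png

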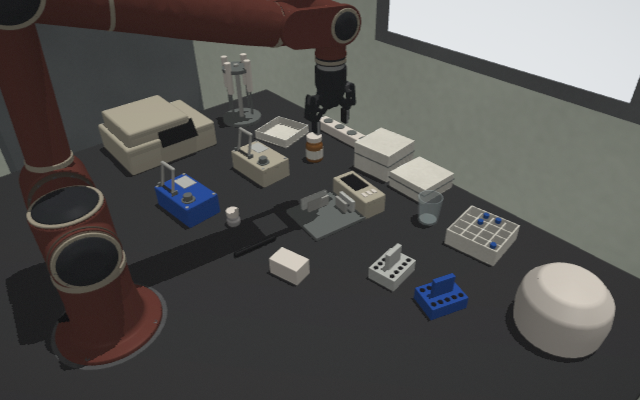

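View pics/wrist0.png

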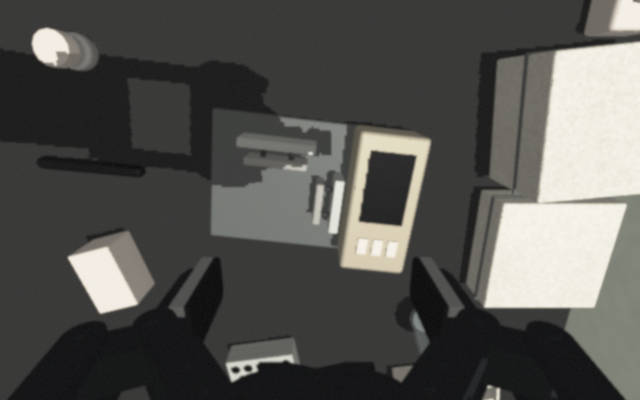

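```bash
cat > h.py <<'E'
import numpy as np, cv2
from scipy.spatial.transform import Rotation as R
from plant import monitor, grab_frame, camera_params, ticket, manip
def pose():
    s=monitor.state();q=s['tool_rot'];T=np.eye(4);T[:3,:3]=R.from_quat(q,scalar_first=True).as_matrix();T[:3,3]=s['tool_pos'];return T
def cam(name,T=None):
    p=camera_params(name);K=np.array([[p['fx'],0,p['cx']],[0,p['fy'],p['cy']],[0,0,1]])
    if name=='wrist':
        W=(pose() if T is None else T)@p['tool_from_camera'];M=np.linalg.inv(W)
    else:
        M=np.eye(4);M[:3,:3]=R.from_rotvec(p['rvec']).as_matrix();M[:3,3]=p['tvec']
    return K,M
def ray(cm,uv):
    K,M=cm;d=M[:3,:3].T@np.linalg.solve(K,[uv[0],uv[1],1.]);return -M[:3,:3].T@M[:3,3],d/np.linalg.norm(d)
def onz(cm,uv,z):
    o,d=ray(cm,uv);return o+d*(z-o[2])/d[2]
def proj(cm,P):
    K,M=cm;P=np.atleast_2d(P);c=P@M[:3,:3].T+M[:3,3];q=c@K.T;return q[:,:2]/q[:,2:]
def tri(obs):
    A=np.zeros((3,3));b=np.zeros(3);L=[]
    for cm,uv in obs:
        o,d=ray(cm,uv);P=np.eye(3)-np.outer(d,d);A+=P;b+=P@o;L.append((o,P))
    x=np.linalg.solve(A,b);return x,[float(np.linalg.norm(P@(x-o))) for o,P in L]
E
python3 - <<'E'
import cv2
a=cv2.imread('pics/scene0.png');b=cv2.imread('pics/side0.png')
def cr(im,x,y,w,h,s):return cv2.resize(im[y:y+h,x:x+w],None,fx=s,fy=s,interpolation=cv2.INTER_CUBIC)
cv2.imwrite('pics/c1.png',cr(a,350,130,80,70,8)); cv2.imwrite('pics/c2.png',cr(b,220,120,80,70,8))
cv2.imwrite('pics/c3.png',cr(a,215,275,80,60,8)); cv2.imwrite('pics/c4.png',cr(b,360,235,70,60,8))
E
```

```text
(no output)
```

View pics/c1.png

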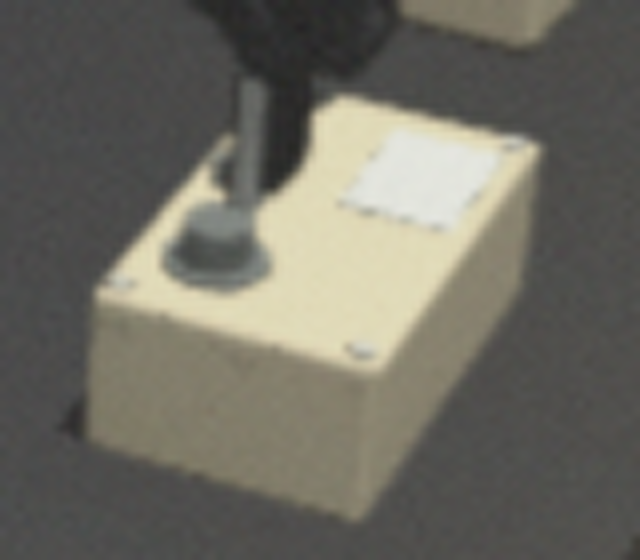

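View pics/c2.png

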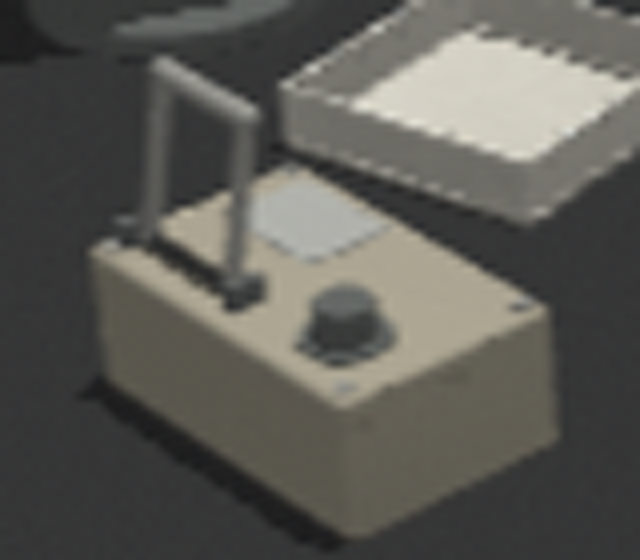

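View pics/c3.png

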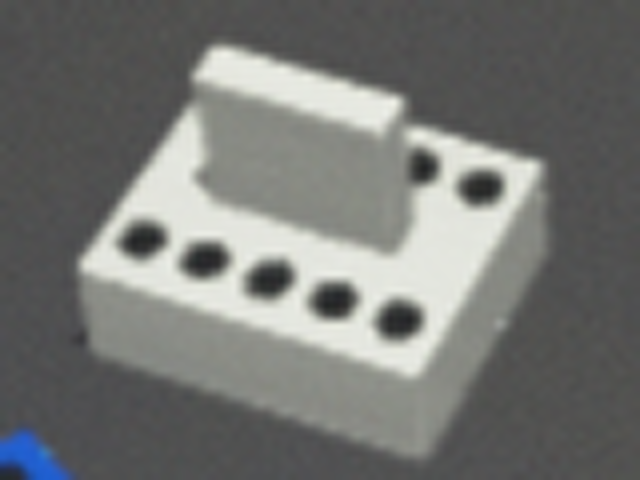

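View pics/c4.png

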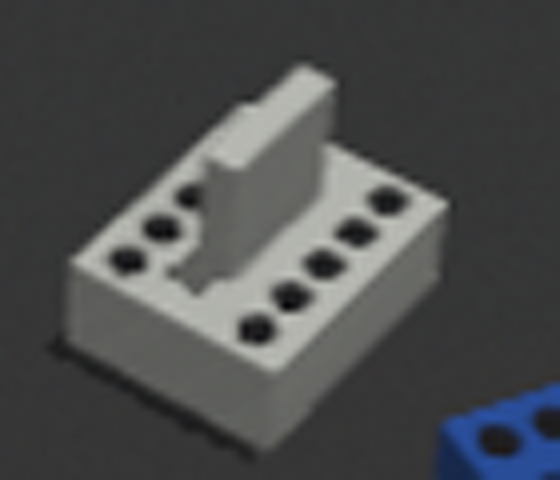

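```bash
python3 - <<'E'
from h import *
S=cam('scene');D=cam('side')
f=lambda c,o:np.array([(c[0]+.5)/8-.5+o[0],(c[1]+.5)/8-.5+o[1]])
for n,c,o,z in [('trip scene',[(95,293),(378,370),(541,145)],(350,130),.062),]:
    print(n,[onz(S,f(x,o),z).round(4)[:2] for x in c])
print('trip side',[onz(D,f(x,(220,120)),.062).round(4)[:2] for x in [(92,252),(345,405),(550,310),(290,168)]])
print('block scene',[onz(S,f(x,(215,275)),.032).round(4)[:2] for x in [(80,265),(418,375),(545,165)]])
print('block side',[onz(D,f(x,(360,235)),.032).round(4)[:2] for x in [(72,262),(275,370),(447,205)]])
print('button',onz(S,f((217,212),(350,130)),.079),onz(D,f((345,295),(220,120)),.079))
# lug top corners at z .076
print('lug scene',[onz(S,f(x,(215,275)),.076).round(4)[:2] for x in [(195,80),(385,137),(405,97),(215,44)]])
print('lug side',[onz(D,f(x,(360,235)),.076).round(4)[:2] for x in [(203,150),(240,170),(335,85),(303,65)]])
print('reader wrist', [onz(cam('wrist'),u,z).round(4)[:2] for u,z in [((211,109),.012),((211,235),.012),((360,130),.058),((430,138),.058),((402,273),.058),((341,266),.058)]])
# bar ends side
E
```

```text
trip scene [array([0.5394, 0.196 ]), array([0.6363, 0.2014]), array([0.6296, 0.3577])]
trip side [array([0.5281, 0.3491]), array([0.5373, 0.194 ]), array([0.6326, 0.1974]), array([0.6223, 0.3532])]
block scene [array([ 0.5172, -0.3342]), array([ 0.6051, -0.3204]), array([ 0.5946, -0.2527])]
block side [array([ 0.5044, -0.2687]), array([ 0.516 , -0.3359]), array([ 0.6025, -0.3235])]
button [0.56298729 0.23579172 0.079     ] [0.56638755 0.23310666 0.079     ]
lug scene [array([ 0.5334, -0.3042]), array([ 0.5821, -0.2961]), array([ 0.5788, -0.2837]), array([ 0.5303, -0.2926])]
lug side [array([ 0.5292, -0.2926]), array([ 0.5309, -0.3051]), array([ 0.5773, -0.2985]), array([ 0.5769, -0.2866])]
reader wrist [array([0.5114, 0.0578]), array([ 0.4965, -0.0909]), array([0.6664, 0.0413]), array([0.7342, 0.0337]), array([ 0.7196, -0.1152]), array([ 0.6518, -0.1065])]
```

Call:
play_rows(
  commands=[
    {"dx": 4,"dy": -1,"dz": -1.5,"claw": 1},
    {"dx": 8,"dy": -2,"dz": -3,"claw": 1},
    {"dx": 12,"dy": -3,"dz": -4.5,"claw": 1},
    {"dx": 16,"dy": -4,"dz": -6,"claw": 1},
    {"dx": 19,"dy": -4.5,"dz": -7,"claw": 1},
  ],
)

```text
invalid input
```

Call:
play_rows(
  commands=[
    {"claw": 1},
    {"claw": 1},
    {"claw": 1},
  ],
)

```text
invalid input
```

```bash
python3 - <<'E'
from h import *
T=pose();np.save('T1.npy',T);print(T.round(4),monitor.state()['gripper_width'],monitor.state()['joint_vel'].round(3))
im=grab_frame('wrist');cv2.imwrite('pics/w1.png',im)
im=grab_frame('scene');cv2.imwrite('pics/s1.png',im)
E
```

```text
[[ 0.000e+00  1.000e+00 -1.600e-03  6.245e-01]
 [ 1.000e+00 -0.000e+00  2.000e-04  0.000e+00]
 [ 2.000e-04 -1.600e-03 -1.000e+00  2.303e-01]
 [ 0.000e+00  0.000e+00  0.000e+00  1.000e+00]] 1.0003298126939995 [ 0.002 -0.003 -0.005  0.001 -0.001  0.001]
```

View pics/w1.png

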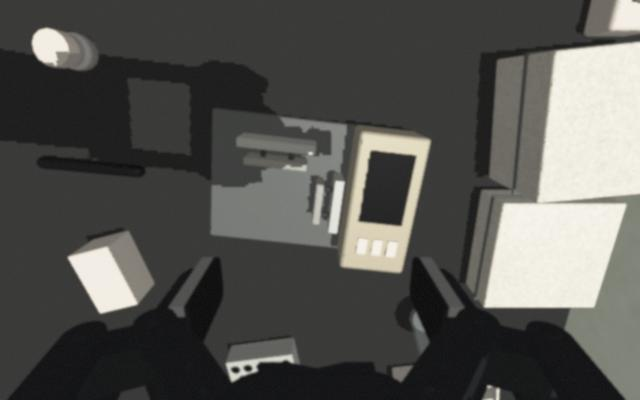

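View pics/s1.png

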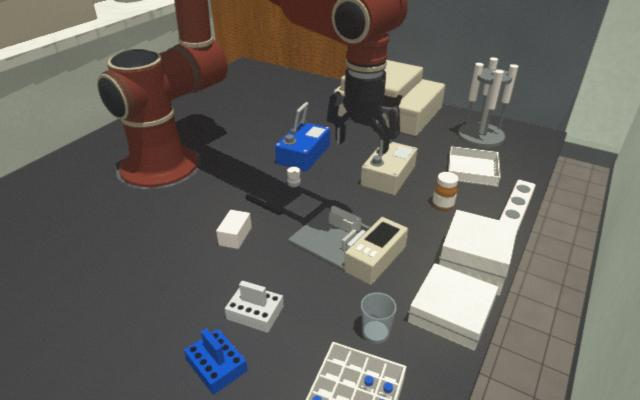

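The rows were refused as "invalid input", so every field is probably needed. I'm resending with all seven.

Call:
play_rows(
  commands=[
    {"dx": 4,"dy": -1,"dz": -1.5,"rx": 0,"ry": 0,"rz": 0,"claw": 1},
    {"dx": 8,"dy": -2,"dz": -3,"rx": 0,"ry": 0,"rz": 0,"claw": 1},
    {"dx": 12,"dy": -3,"dz": -4.5,"rx": 0,"ry": 0,"rz": 0,"claw": 1},
    {"dx": 16,"dy": -4,"dz": -6,"rx": 0,"ry": 0,"rz": 0,"claw": 1},
    {"dx": 19,"dy": -4.5,"dz": -7,"rx": 0,"ry": 0,"rz": 0,"claw": 1},
  ],
)

```text
time: 0.75
tool_pos: [0.5791, 0.1923, 0.3023]
tool_rot: [-0.0, 0.707, 0.708, 0.0]
contact_force: [0.3, -0.8, 0.1]
gripper_width: 0.14
```

Call:
play_rows(
  commands=[
    {"dx": 0,"dy": 0,"dz": 0,"rx": 0,"ry": 0,"rz": 0,"claw": 1},
    {"dx": 0,"dy": 0,"dz": 0,"rx": 0,"ry": 0,"rz": 0,"claw": 1},
  ],
)

```text
time: 0.95
tool_pos: [0.579, 0.1928, 0.3025]
tool_rot: [0.0, 0.706, 0.708, 0.001]
contact_force: [1.2, -0.4, -0.1]
gripper_width: 0.003
```

```bash
python3 - <<'E'
from h import *
T=pose();np.save('T1.npy',T);print(T.round(4),monitor.state()['gripper_width'],monitor.state()['joint_vel'].round(3))
im=grab_frame('wrist');cv2.imwrite('pics/w1.png',im)
im=grab_frame('scene');cv2.imwrite('pics/s1.png',im)
E
```

```text
[[-2.800e-03  1.000e+00  1.200e-03  5.790e-01]
 [ 1.000e+00  2.800e-03  5.000e-04  1.928e-01]
 [ 5.000e-04  1.200e-03 -1.000e+00  3.025e-01]
 [ 0.000e+00  0.000e+00  0.000e+00  1.000e+00]] 0.0026279840161746023 [-0.033  0.01   0.02  -0.004 -0.001 -0.002]
```

View pics/w1.png

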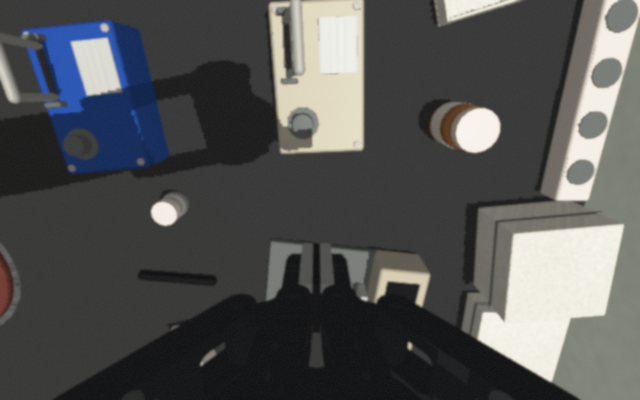

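View pics/s1.png

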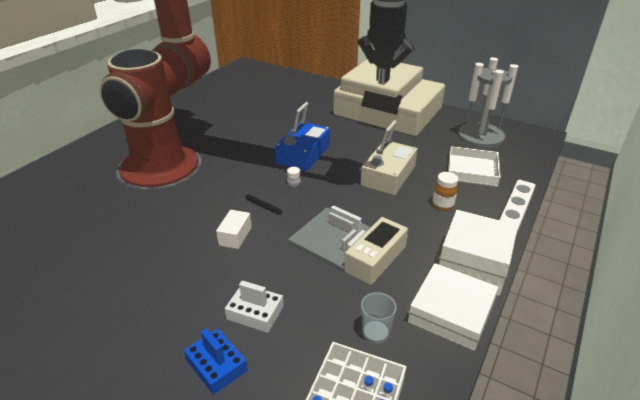

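Now the reader (deck 335,237), stops and trip are unobstructed in the scene view; the wrist view shows the beige trip (button 302,122; lever bar 296,35). I'll enlarge them for measuring.

```bash
python3 - <<'E'
from h import *
b=grab_frame('side');cv2.imwrite('pics/d1.png',b)
a=cv2.imread('pics/s1.png');w=cv2.imread('pics/w1.png')
def cr(im,x,y,w,h,s):return cv2.resize(im[y:y+h,x:x+w],None,fx=s,fy=s,interpolation=cv2.INTER_CUBIC)
cv2.imwrite('pics/k1.png',cr(w,255,0,125,165,4))
cv2.imwrite('pics/k2.png',cr(a,285,195,130,90,6)); cv2.imwrite('pics/k3.png',cr(b,280,160,115,85,6))
cv2.imwrite('pics/k4.png',np.hstack([cr(a,355,115,66,75,6),cr(b,225,115,66,75,6)]))
E
```

```text
(no output)
```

View pics/k1.png

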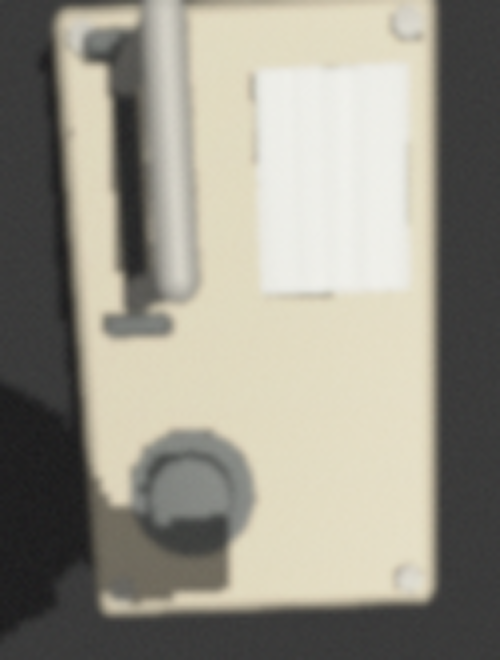

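View pics/k2.png

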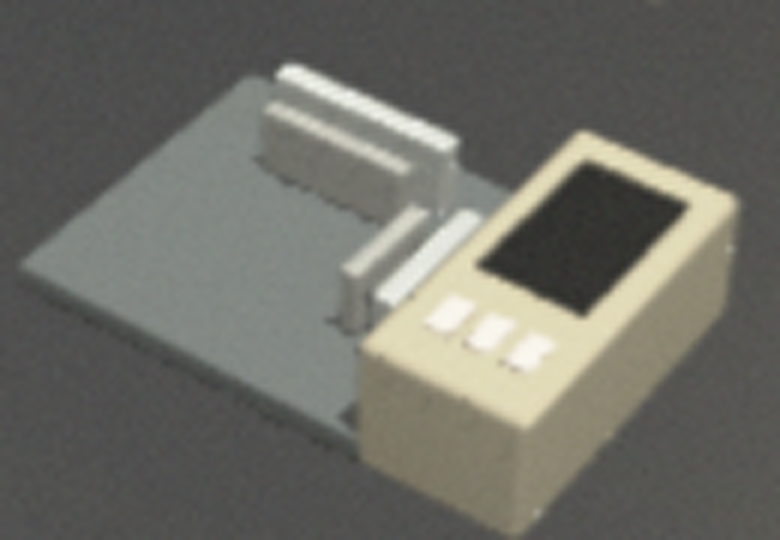

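View pics/k3.png

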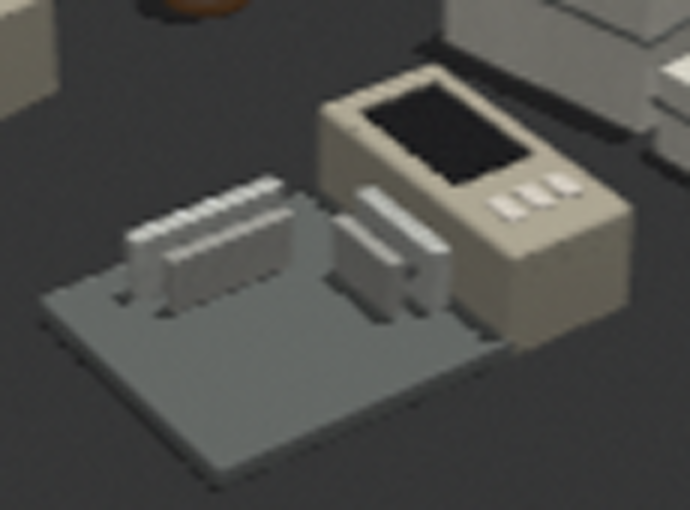

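View pics/k4.png

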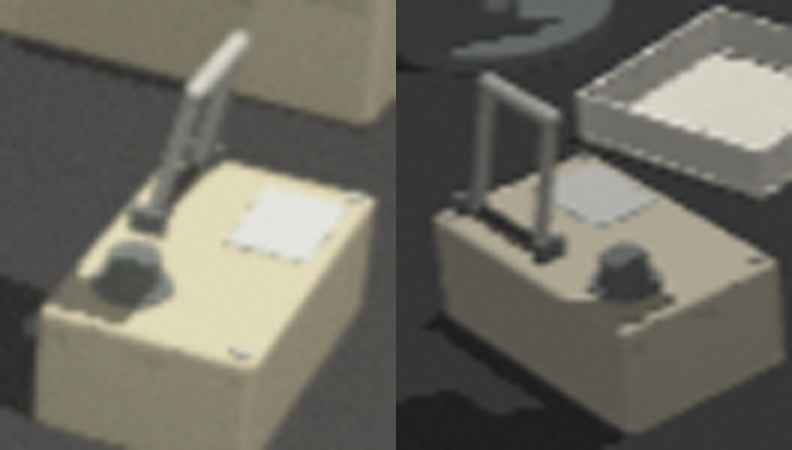

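```bash
cat > m.py <<'E'
from h import *
S=cam('scene');D=cam('side');W=cam('wrist',np.load('T1.npy'))
f=lambda c,o,s:np.array([(c[0]+.5)/s-.5+o[0],(c[1]+.5)/s-.5+o[1]])
def P(n,cm,c,o,s,z): print(n,[onz(cm,f(x,o,s),z).round(4)[:2].tolist() for x in c])
P('trip W',W,[(100,612),(435,600),(437,0),(57,12)],(255,0),4,.062)
P('button W',W,[(190,490)],(255,0),4,.079)
P('bar near W',W,[(180,288)],(255,0),4,.1325)
for a,b in [((240,39),(91,78)),((200,88),(159,115))]:
    print('bar tri',tri([(S,f(a,(355,115),6)),(D,f(b,(225,115),6))]))
P('sidestop S top',S,[(263,112),(406,176)],(285,195),6,.042)
P('sidestop D top',D,[(167,265),(293,216)],(280,160),6,.042)
P('sidestop D bot',D,[(172,314),(293,268)],(280,160),6,.012)
P('farstop S top',S,[(343,268),(412,206)],(285,195),6,.042)
P('farstop D top',D,[(334,222),(400,268)],(280,160),6,.042)
P('farstop D bot',D,[(333,275),(390,320)],(280,160),6,.012)
P('deck S',S,[(22,266),(250,76)],(285,195),6,.012)
P('deck D',D,[(42,300),(222,470),(505,345)],(280,160),6,.012)
P('hous S',S,[(362,348),(525,428),(740,200),(583,132)],(285,195),6,.058)
P('hous D',D,[(322,108),(517,258),(632,212),(435,66)],(280,160),6,.058)
E
python3 m.py
```

```text
trip W [[0.5362, 0.1988], [0.6356, 0.2027], [0.6284, 0.3591], [0.53, 0.356]]
button W [[0.5639, 0.2362]]
bar near W [[0.5642, 0.2862]]
bar tri (array([0.56287188, 0.34010479, 0.13368442]), [2.721773642855698e-05, 2.72177364285465e-05])
bar tri (array([0.56698826, 0.28617584, 0.13402918]), [0.0012248291510746437, 0.0012248291510747575])
sidestop S top [[0.5505, 0.0041], [0.6164, -0.0024]]
sidestop D top [[0.547, 0.0036], [0.6136, -0.0053]]
sidestop D bot [[0.5503, 0.0055], [0.6141, -0.0044]]
farstop S top [[0.6208, -0.0606], [0.6265, -0.0168]]
farstop D top [[0.6244, -0.0211], [0.6227, -0.0667]]
farstop D bot [[0.6243, -0.0207], [0.6207, -0.063]]
deck S [[0.4997, -0.091], [0.5156, 0.0551]]
deck D [[0.5128, 0.0529], [0.4972, -0.0925], [0.6463, -0.1102]]
hous S [[0.6545, -0.1099], [0.7198, -0.1167], [0.7367, 0.03], [0.6704, 0.0371]]
hous D [[0.6667, 0.0345], [0.6507, -0.1109], [0.7132, -0.1201], [0.7314, 0.0259]]
```

Call:
play_rows(
  commands=[
    {"dx": 1,"dy": -0.4,"dz": 4.5,"rx": 0,"ry": 0,"rz": 0,"claw": 1},
    {"dx": 2,"dy": -0.8,"dz": 9,"rx": 0,"ry": 0,"rz": 0,"claw": 1},
    {"dx": 3,"dy": -1.2,"dz": 13.5,"rx": 0,"ry": 0,"rz": 0,"claw": 1},
    {"dx": 4,"dy": -1.45,"dz": 18,"rx": 0,"ry": 0,"rz": 0,"claw": 1},
    {"dx": 4,"dy": -1.45,"dz": 20.5,"rx": 0,"ry": 0,"rz": 0,"claw": 1},
  ],
)

```text
time: 1.6
tool_pos: [0.5614, 0.2299, 0.0906]
tool_rot: [-0.002, 0.707, 0.707, -0.004]
contact_force: [-0.2, -0.3, -0.7]
gripper_width: -0.0
```

```bash
python3 - <<'E'
from h import *
T=pose();print(T[:3,3].round(4),monitor.state()['contact_force'])
b=grab_frame('side');a=grab_frame('scene')
def cr(im,x,y,w,h,s):return cv2.resize(im[y:y+h,x:x+w],None,fx=s,fy=s,interpolation=cv2.INTER_CUBIC)
cv2.imwrite('pics/k5.png',np.hstack([cr(a,355,115,66,75,6),cr(b,225,115,66,75,6)]))
E
```

```text
[0.5614 0.2299 0.0906] [-0.18251917 -0.2798368  -0.7305506 ]
```

View pics/k5.png

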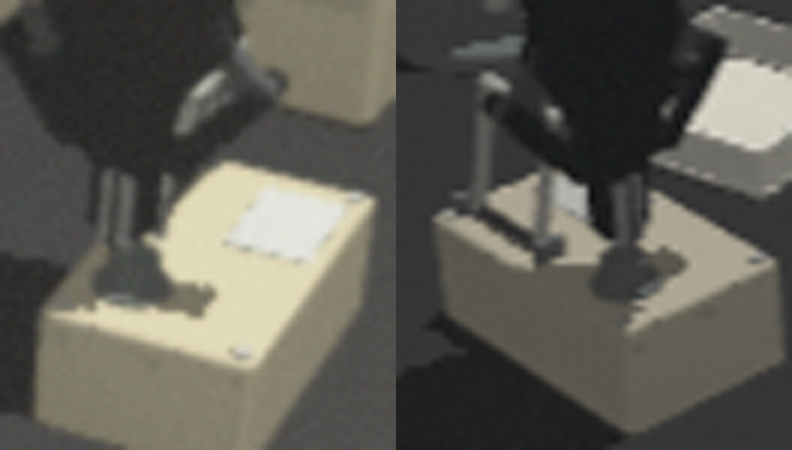

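The closed fingers stand over the button. I'll press now in small steps.

Call:
play_rows(
  commands=[
    {"dx": 0.3,"dy": 0.3,"dz": 0.6,"rx": 0,"ry": 0,"rz": 0,"claw": 1},
    {"dx": 0.3,"dy": 0.3,"dz": 1.0,"rx": 0,"ry": 0,"rz": 0,"claw": 1},
    {"dx": 0.3,"dy": 0.3,"dz": 1.3,"rx": 0,"ry": 0,"rz": 0,"claw": 1},
  ],
)

```text
time: 2.0
tool_pos: [0.5646, 0.2318, 0.0783]
tool_rot: [-0.002, 0.708, 0.706, -0.004]
contact_force: [-0.3, -2.2, 3.2]
gripper_width: -0.003
```

Call:
play_rows(
  commands=[
    {"dx": 0,"dy": 0,"dz": 0.2,"rx": 0,"ry": 0,"rz": 0,"claw": 1},
    {"dx": 0,"dy": 0,"dz": 0.4,"rx": 0,"ry": 0,"rz": 0,"claw": 1},
    {"dx": 0,"dy": 0,"dz": 0.45,"rx": 0,"ry": 0,"rz": 0,"claw": 1},
  ],
)

```text
time: 2.3
tool_pos: [0.5655, 0.2318, 0.0755]
tool_rot: [-0.002, 0.708, 0.706, -0.004]
contact_force: [-1.5, -1.4, 4.8]
gripper_width: -0.002
```

Call:
play_rows(
  commands=[
    {"dx": 0,"dy": 0,"dz": 0.15,"rx": 0,"ry": 0,"rz": 0,"claw": 1},
    {"dx": 0,"dy": 0,"dz": 0.2,"rx": 0,"ry": 0,"rz": 0,"claw": 1},
    {"dx": 0,"dy": 0,"dz": 0.2,"rx": 0,"ry": 0,"rz": 0,"claw": 1},
  ],
)

```text
time: 2.6
tool_pos: [0.5659, 0.232, 0.0741]
tool_rot: [-0.001, 0.708, 0.706, -0.003]
contact_force: [-0.5, -0.1, 4.4]
gripper_width: 0.001
```

```bash
python3 - <<'E'
from h import *
b=grab_frame('side');a=grab_frame('scene')
def cr(im,x,y,w,h,s):return cv2.resize(im[y:y+h,x:x+w],None,fx=s,fy=s,interpolation=cv2.INTER_CUBIC)
cv2.imwrite('pics/k6.png',np.hstack([cr(a,335,115,86,75,4),cr(b,205,115,86,95,4)[:300]]))
E
```

```text
(no output)
```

View pics/k6.png

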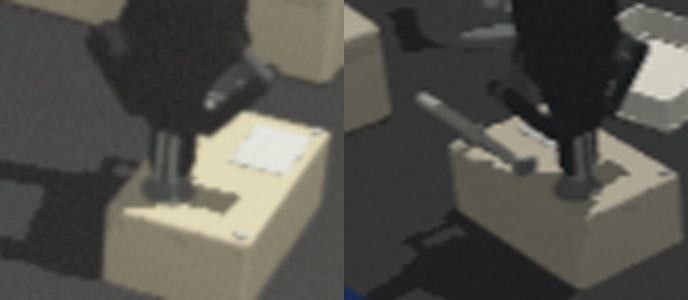

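Call:
play_rows(
  commands=[
    {"dx": 0,"dy": 0,"dz": -4,"rx": 0,"ry": 0,"rz": 0,"claw": 1},
    {"dx": 0,"dy": -1,"dz": -8.5,"rx": 0,"ry": 0,"rz": 0,"claw": 1},
    {"dx": -0.5,"dy": -3.5,"dz": -12,"rx": 0,"ry": 0,"rz": 0,"claw": 0.7},
    {"dx": -1,"dy": -6.5,"dz": -15,"rx": 0,"ry": 0,"rz": 0,"claw": 0.6},
    {"dx": -1,"dy": -8.5,"dz": -16,"rx": 0,"ry": 0,"rz": 0,"claw": 0.6},
  ],
)

```text
time: 3.2
tool_pos: [0.4824, 0.2227, 0.2383]
tool_rot: [0.0, 0.708, 0.706, -0.0]
contact_force: [0.2, 0.3, 1.2]
gripper_width: 0.401
```

Call:
play_rows(
  commands=[
    {"dx": 0,"dy": 0,"dz": 0,"rx": 0,"ry": 0,"rz": 0,"claw": 0.6},
    {"dx": 0,"dy": 0,"dz": 0,"rx": 0,"ry": 0,"rz": 0,"claw": 0.6},
  ],
)

```text
time: 3.4
tool_pos: [0.4827, 0.2228, 0.2383]
tool_rot: [0.0, 0.708, 0.706, 0.001]
contact_force: [-0.3, 1.3, 0.0]
gripper_width: 0.4
```

```bash
python3 - <<'E'
from h import *
T=pose();np.save('T2.npy',T);print(T.round(4),monitor.state()['gripper_width'])
im=grab_frame('wrist');cv2.imwrite('pics/w2.png',im)
b=grab_frame('side');a=grab_frame('scene')
def cr(im,x,y,w,h,s):return cv2.resize(im[y:y+h,x:x+w],None,fx=s,fy=s,interpolation=cv2.INTER_CUBIC)
cv2.imwrite('pics/k7.png',np.hstack([cr(a,335,115,86,75,4),cr(b,205,115,86,95,4)[:300]]))
E
```

```text
[[ 1.900e-03  1.000e+00  1.500e-03  4.827e-01]
 [ 1.000e+00 -1.900e-03  1.000e-04  2.228e-01]
 [ 1.000e-04  1.500e-03 -1.000e+00  2.383e-01]
 [ 0.000e+00  0.000e+00  0.000e+00  1.000e+00]] 0.3999165204156469
```

View pics/k7.png

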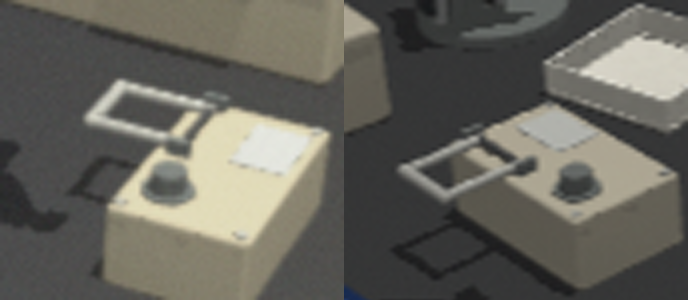

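View pics/w2.png

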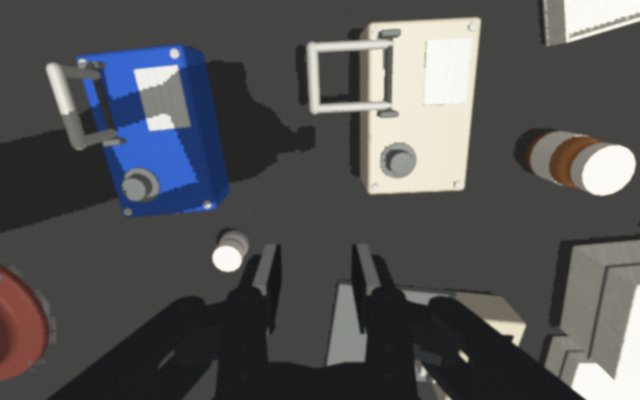

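```bash
python3 - <<'E'
from h import *
W=cam('wrist',np.load('T2.npy'))
for u,z in [((313,42),.066),((315.5,111),.066),((395,77),.066),((398,158),.079),((369,192),.062),((364,22),.062),((463,190),.062)]: print(u,onz(W,u,z).round(4))
E
```

```text
(313, 42) [0.4806 0.3409 0.066 ]
(315.5, 111) [0.4826 0.2817 0.066 ]
(395, 77) [0.5551 0.3117 0.066 ]
(398, 158) [0.5604 0.2394 0.079 ]
(369, 192) [0.5376 0.2003 0.062 ]
(364, 22) [0.5254 0.3573 0.062 ]
(463, 190) [0.6342 0.2023 0.062 ]
```

Call:
play_rows(
  commands=[
    {"dx": 4.5,"dy": -0.1,"dz": 2,"rx": 0,"ry": 0,"rz": -0.02,"claw": 0.6},
    {"dx": 8.9,"dy": -0.2,"dz": 4,"rx": 0,"ry": 0,"rz": -0.04,"claw": 0.6},
    {"dx": 8.9,"dy": -0.2,"dz": 9,"rx": 0,"ry": 0,"rz": -0.04,"claw": 0.6},
    {"dx": 8.9,"dy": -0.2,"dz": 12,"rx": 0,"ry": 0,"rz": -0.04,"claw": 0.6},
    {"dx": 8.9,"dy": -0.2,"dz": 13,"rx": 0,"ry": 0,"rz": -0.04,"claw": 0.6},
  ],
)

```text
time: 4.05
tool_pos: [0.4774, 0.3101, 0.1002]
tool_rot: [-0.002, 0.694, 0.72, -0.006]
contact_force: [0.1, 0.2, -0.3]
gripper_width: 0.402
```

```bash
python3 - <<'E'
from h import *
T=pose();np.save('T2.npy',T);print(T.round(4),monitor.state()['gripper_width'])
im=grab_frame('wrist');cv2.imwrite('pics/w3.png',im)
E
```

```text
[[-0.0379  0.9992 -0.0116  0.4774]
 [ 0.9993  0.0378 -0.0055  0.3101]
 [-0.0051 -0.0118 -0.9999  0.1002]
 [ 0.      0.      0.      1.    ]] 0.4020676657824811
```

View pics/w3.png

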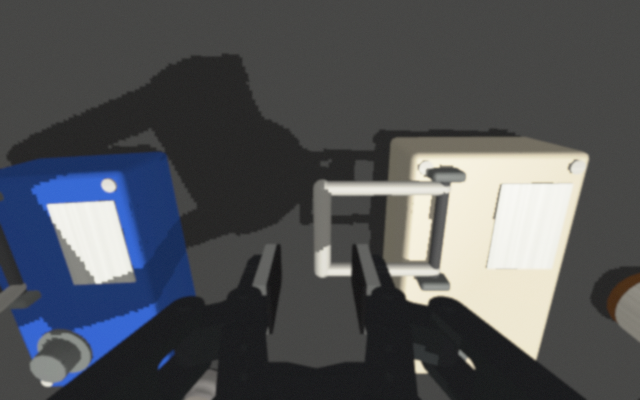

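```bash
python3 - <<'E'
from h import *
T=np.load('T2.npy');W=cam('wrist',T)
for u,z in [((322,187),.066),((321.5,269),.066)]:
  p=onz(W,u,z);print(p.round(4), (np.linalg.inv(T)@np.r_[p,1]).round(4)*100)
print(pose()[:3,3])
E
```

```text
[0.4793 0.3364 0.066 ] [  2.64   0.34   3.4  100.  ]
[0.4814 0.2831 0.066 ] [ -2.69   0.34   3.43 100.  ]
[0.47786552 0.31002185 0.10077636]
```

Call:
play_rows(
  commands=[
    {"dx": 0,"dy": 0.3,"dz": 2,"rx": 0,"ry": 0,"rz": 0,"claw": 0.6},
    {"dx": 0,"dy": 0.3,"dz": 4,"rx": 0,"ry": 0,"rz": 0,"claw": 0.6},
    {"dx": 0,"dy": 0.3,"dz": 4.9,"rx": 0,"ry": 0,"rz": 0,"claw": 0.6},
    {"dx": 0,"dy": 0.3,"dz": 4.9,"rx": 0,"ry": 0,"rz": 0,"claw": 0.6},
  ],
)

```text
time: 4.5
tool_pos: [0.4804, 0.3096, 0.0514]
tool_rot: [-0.002, 0.694, 0.72, -0.006]
contact_force: [-0.2, 0.1, 1.1]
gripper_width: 0.404
```

```bash
python3 - <<'E'
from h import *
T=pose();print(T.round(4),monitor.state()['contact_force'])
im=grab_frame('wrist');cv2.imwrite('pics/w4.png',im)
E
```

```text
[[-0.0368  0.9993 -0.0116  0.4804]
 [ 0.9993  0.0368 -0.0055  0.3096]
 [-0.005  -0.0118 -0.9999  0.0514]
 [ 0.      0.      0.      1.    ]] [-0.20270269  0.06451308  1.11608617]
```

View pics/w4.png

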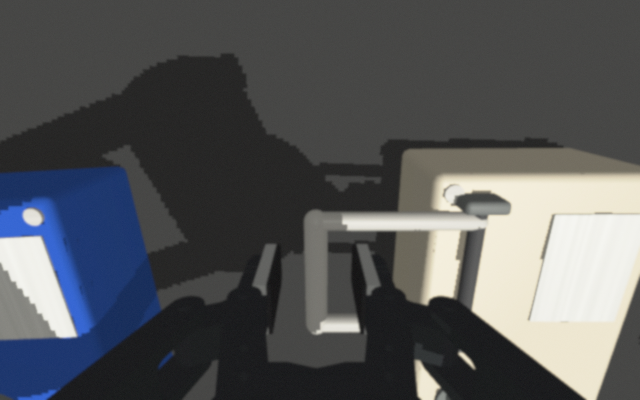

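The bar sits centred between the pads with one finger inside the U. Closing.

Call:
play_rows(
  commands=[
    {"dx": 0,"dy": 0,"dz": 0,"rx": 0,"ry": 0,"rz": 0,"claw": 0.95},
    {"dx": 0,"dy": 0,"dz": 0,"rx": 0,"ry": 0,"rz": 0,"claw": 0.95},
    {"dx": 0,"dy": 0,"dz": 0,"rx": 0,"ry": 0,"rz": 0,"claw": 0.95},
    {"dx": 0,"dy": 0,"dz": 0,"rx": 0,"ry": 0,"rz": 0,"claw": 0.95},
  ],
)

```text
time: 4.95
tool_pos: [0.4804, 0.3105, 0.0545]
tool_rot: [-0.003, 0.694, 0.72, -0.006]
contact_force: [-6.9, -1.0, 6.8]
gripper_width: 0.086
```

```bash
python3 - <<'E'
from h import *
T=pose();print(T[:3,3].round(4),monitor.state()['contact_force'],monitor.state()['gripper_width'])
w=grab_frame('wrist');cv2.imwrite('pics/w5.png',w)
b=grab_frame('side');a=grab_frame('scene')
def cr(im,x,y,w,h,s):return cv2.resize(im[y:y+h,x:x+w],None,fx=s,fy=s,interpolation=cv2.INTER_CUBIC)
cv2.imwrite('pics/k8.png',np.hstack([cr(a,325,105,86,75,4),cr(b,190,115,86,95,4)[:300]]))
E
```

```text
[0.4804 0.3105 0.0545] [-6.90410519 -0.99574443  6.78661853] 0.08599115429869465
```

View pics/w5.png

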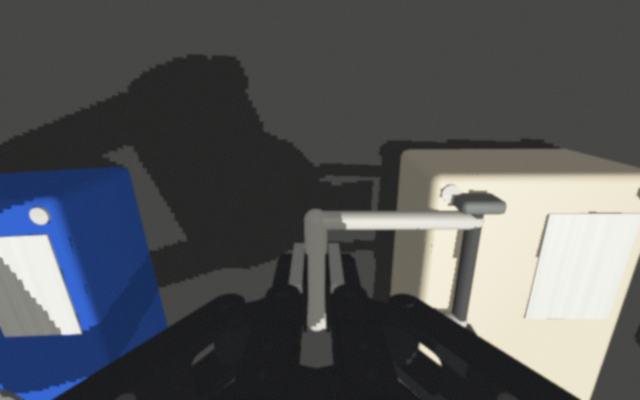

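View pics/k8.png

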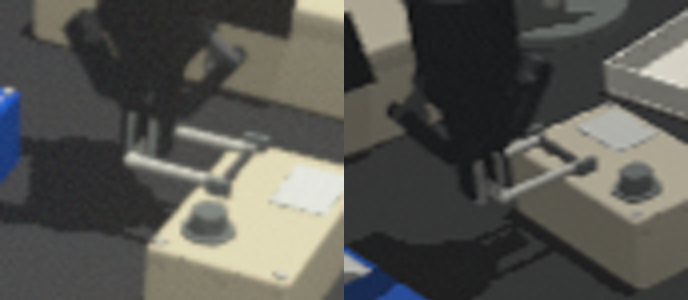

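Call:
play_rows(
  commands=[
    {"dx": 0,"dy": 0.14,"dz": -1.35,"rx": 0,"ry": 0,"rz": 0,"claw": 0.95},
    {"dx": 0,"dy": 0.54,"dz": -2.65,"rx": 0,"ry": 0,"rz": 0,"claw": 0.95},
    {"dx": 0,"dy": 1.19,"dz": -3.84,"rx": 0,"ry": 0,"rz": 0,"claw": 0.95},
    {"dx": 0,"dy": 2.06,"dz": -4.88,"rx": 0,"ry": 0,"rz": 0,"claw": 0.95},
    {"dx": 0,"dy": 3.13,"dz": -5.72,"rx": 0,"ry": 0,"rz": 0,"claw": 0.95},
  ],
)

```text
time: 5.6
tool_pos: [0.509, 0.3118, 0.114]
tool_rot: [-0.006, 0.694, 0.72, -0.01]
contact_force: [-15.9, -2.8, 10.4]
gripper_width: 0.084
```

Call:
play_rows(
  commands=[
    {"dx": 0,"dy": 1.3,"dz": -0.67,"rx": 0,"ry": 0,"rz": 0,"claw": 0.95},
    {"dx": 0,"dy": 2.6,"dz": -1.03,"rx": 0,"ry": 0,"rz": 0,"claw": 0.95},
    {"dx": 0,"dy": 3.7,"dz": -1.13,"rx": 0,"ry": 0,"rz": 0,"claw": 0.95},
    {"dx": 0,"dy": 4.4,"dz": -1.1,"rx": 0,"ry": 0,"rz": 0,"claw": 0.95},
    {"dx": 0,"dy": 4.7,"dz": -1.06,"rx": 0,"ry": 0,"rz": 0,"claw": 0.95},
  ],
)

```text
time: 6.1
tool_pos: [0.5588, 0.3138, 0.128]
tool_rot: [-0.005, 0.694, 0.72, -0.008]
contact_force: [-3.2, -3.1, 8.9]
gripper_width: 0.084
```

```bash
python3 - <<'E'
from h import *
T=pose();print(T[:3,3].round(4),monitor.state()['contact_force'],monitor.state()['gripper_width'])
b=grab_frame('side');a=grab_frame('scene')
def cr(im,x,y,w,h,s):return cv2.resize(im[y:y+h,x:x+w],None,fx=s,fy=s,interpolation=cv2.INTER_CUBIC)
cv2.imwrite('pics/k9.png',np.hstack([cr(a,345,105,86,75,4),cr(b,215,115,86,95,4)[:300]]))
E
```

```text
[0.5588 0.3138 0.128 ] [-3.23652236 -3.05526132  8.8506404 ] 0.08352275929301843
```

View pics/k9.png

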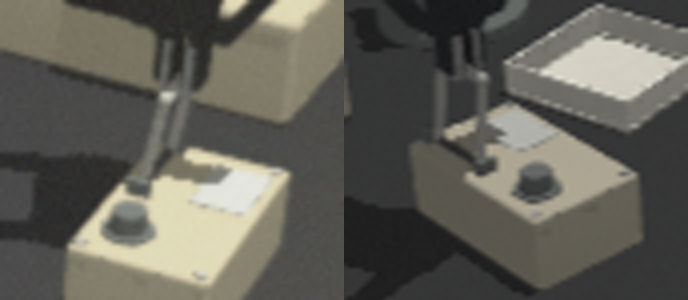

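Call:
play_rows(
  commands=[
    {"dx": 0,"dy": 0.2,"dz": 0.05,"rx": 0,"ry": 0,"rz": 0,"claw": 0.95},
    {"dx": 0,"dy": 0.3,"dz": 0.05,"rx": 0,"ry": 0,"rz": 0,"claw": 0.95},
    {"dx": 0,"dy": 0.3,"dz": 0.05,"rx": 0,"ry": 0,"rz": 0,"claw": 0.6},
    {"dx": 0,"dy": 0.3,"dz": 0.05,"rx": 0,"ry": 0,"rz": 0,"claw": 0.6},
  ],
)

```text
time: 6.6
tool_pos: [0.563, 0.3141, 0.1287]
tool_rot: [-0.004, 0.694, 0.72, -0.006]
contact_force: [0.3, -0.2, -0.6]
gripper_width: 0.397
```

```bash
python3 - <<'E'
from h import *
T=pose();print(T[:3,3].round(4),monitor.state()['contact_force'],monitor.state()['gripper_width'])
w=grab_frame('wrist');cv2.imwrite('pics/w6.png',w)
E
```

```text
[0.563  0.3141 0.1287] [ 0.32567519 -0.20156237 -0.58213554] 0.39658434303305323
```

View pics/w6.png

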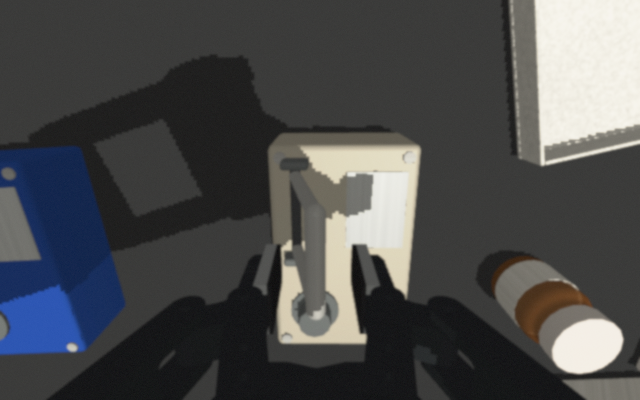

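Call:
play_rows(
  commands=[
    {"dx": 0,"dy": 0,"dz": -2,"rx": 0,"ry": 0,"rz": 0,"claw": 0.6},
    {"dx": 0,"dy": 0,"dz": -6,"rx": 0,"ry": 0,"rz": 0,"claw": 0.6},
    {"dx": 0,"dy": 0,"dz": -10,"rx": 0,"ry": 0,"rz": 0,"claw": 0.6},
    {"dx": -4,"dy": 0,"dz": -12,"rx": 0,"ry": 0,"rz": 0.14,"claw": 0.6},
    {"dx": -8.5,"dy": 0,"dz": -14,"rx": 0,"ry": 0,"rz": 0.28,"claw": 0.6},
  ],
)

```text
time: 7.15
tool_pos: [0.5688, 0.23, 0.2717]
tool_rot: [-0.002, 0.788, 0.615, -0.005]
contact_force: [0.4, 0.3, 0.1]
gripper_width: 0.403
```

```bash
python3 - <<'E'
from h import *
T=pose();print(T.round(4),monitor.state()['joint_pos'].round(3))
b=grab_frame('side');a=grab_frame('scene')
def cr(im,x,y,w,h,s):return cv2.resize(im[y:y+h,x:x+w],None,fx=s,fy=s,interpolation=cv2.INTER_CUBIC)
cv2.imwrite('pics/k10.png',np.hstack([cr(a,345,105,86,75,4),cr(b,215,115,86,95,4)[:300]]))
E
```

```text
[[ 0.2432  0.9699 -0.0107  0.5688]
 [ 0.97   -0.2432 -0.0031  0.23  ]
 [-0.0056 -0.0096 -0.9999  0.2717]
 [ 0.      0.      0.      1.    ]] [ 0.263  0.012  1.587 -0.     1.553  0.509]
```

View pics/k10.png

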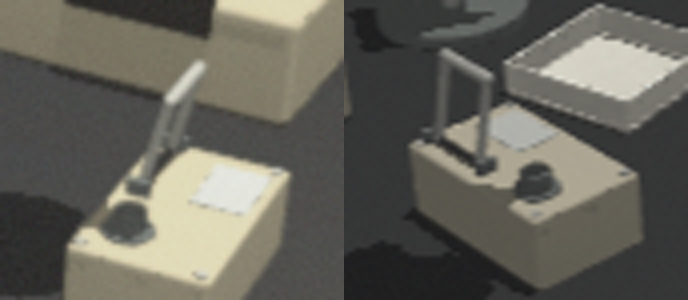

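The lever stands up by itself. I'll move on over the reader, turning the tool on the way.

Call:
play_rows(
  commands=[
    {"dx": -4.5,"dy": 0.9,"dz": 0,"rx": 0,"ry": 0,"rz": 0.14,"claw": 0.6},
    {"dx": -9,"dy": 1.8,"dz": 0,"rx": 0,"ry": 0,"rz": 0.28,"claw": 0.6},
    {"dx": -13.5,"dy": 2.8,"dz": 0,"rx": 0,"ry": 0,"rz": 0.42,"claw": 0.6},
    {"dx": -18,"dy": 3.7,"dz": 0,"rx": 0,"ry": 0,"rz": 0.56,"claw": 0.6},
    {"dx": -22.5,"dy": 4.7,"dz": 0,"rx": 0,"ry": 0,"rz": 0.7,"claw": 0.6},
  ],
)

```text
time: 7.75
tool_pos: [0.5607, -0.0047, 0.2756]
tool_rot: [0.001, 0.953, 0.303, -0.003]
contact_force: [1.2, -0.1, -0.2]
gripper_width: 0.401
```

Call:
play_rows(
  commands=[
    {"dx": 0,"dy": 0,"dz": 0,"rx": 0,"ry": 0,"rz": 0.14,"claw": 0.6},
    {"dx": 0,"dy": 0,"dz": 0,"rx": 0,"ry": 0,"rz": 0.28,"claw": 0.6},
    {"dx": 0,"dy": 0,"dz": 0,"rx": 0,"ry": 0,"rz": 0.42,"claw": 0.6},
    {"dx": 0,"dy": 0,"dz": 0,"rx": 0,"ry": 0,"rz": 0.47,"claw": 0.6},
    {"dx": 0,"dy": 0,"dz": 0,"rx": 0,"ry": 0,"rz": 0.47,"claw": 0.6},
  ],
)

```text
time: 8.25
tool_pos: [0.5609, -0.0046, 0.2757]
tool_rot: [0.002, 0.997, 0.074, -0.002]
contact_force: [0.0, 0.7, 0.1]
gripper_width: 0.403
```

```bash
python3 - <<'E'
from h import *
T=pose();np.save('T3.npy',T);print(T.round(4),monitor.state()['joint_pos'].round(3),monitor.state()['joint_vel'].round(3))
w=grab_frame('wrist');cv2.imwrite('pics/w7.png',w)
E
```

```text
[[ 0.9892  0.1468 -0.0037  0.5609]
 [ 0.1468 -0.9892 -0.0036 -0.0046]
 [-0.0042  0.003  -1.      0.2757]
 [ 0.      0.      0.      1.    ]] [-0.139 -0.12   1.708 -0.004  1.557  1.285] [ 0.001  0.     0.001 -0.002  0.003 -0.039]
```

View pics/w7.png

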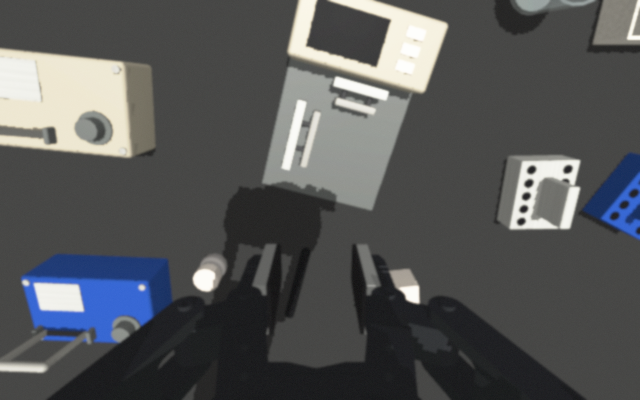

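```bash
python3 - <<'E'
import cv2
w=cv2.imread('pics/w7.png')
def cr(im,x,y,w,h,s):return cv2.resize(im[y:y+h,x:x+w],None,fx=s,fy=s,interpolation=cv2.INTER_CUBIC)
cv2.imwrite('pics/r1.png',cr(w,255,50,165,165,4)[:600]);cv2.imwrite('pics/r2.png',cr(w,490,145,100,95,6))
E
```

```text
(no output)
```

View pics/r1.png

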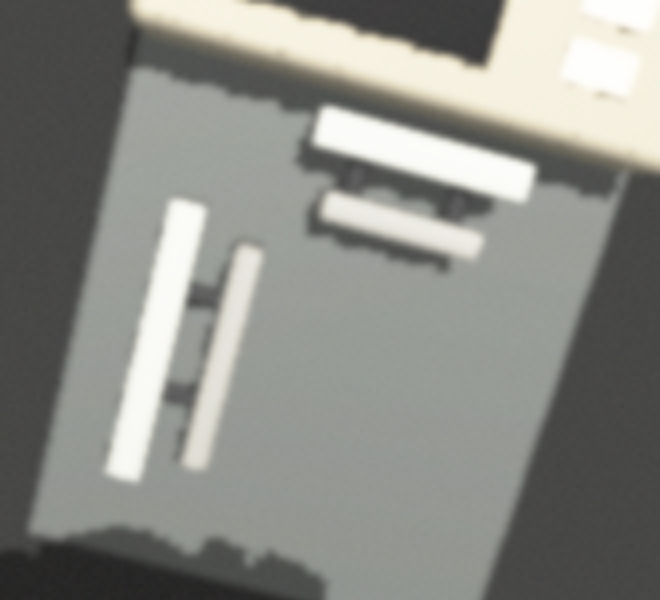

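View pics/r2.png

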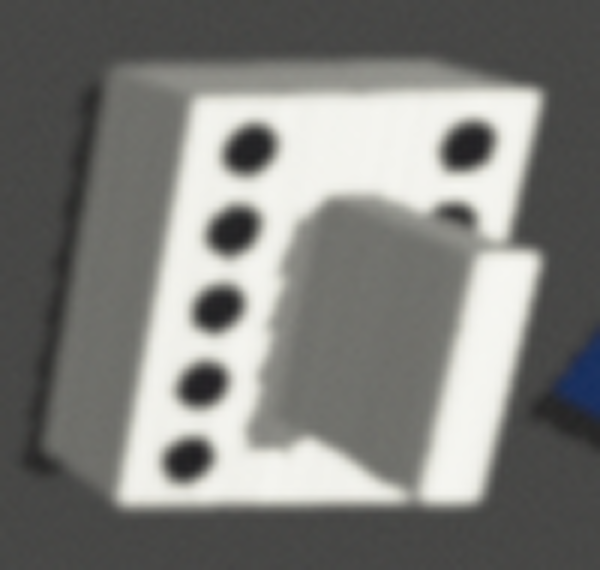

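```bash
python3 - <<'E'
from h import *
T=np.load('T3.npy');W=cam('wrist',T)
f=lambda c,o,s:np.array([(c[0]+.5)/s-.5+o[0],(c[1]+.5)/s-.5+o[1]])
def P(n,c,o,s,z):
  p=[onz(W,f(x,o,s),z).round(4)[:2] for x in c]; print(n,[x.tolist() for x in p]);return p
def yaw(a,b): d=b-a;return np.arctan2(d[1],d[0])
o=(255,50)
s=P('side',[(208,468),(262,252)],o,4,.042);print(yaw(*s))
fa=P('far',[(470,258),(320,217)],o,4,.042);print(yaw(*fa)-np.pi/2)
d=P('deckL',[(28,535),(133,65)],o,4,.012);print(yaw(*d))
d=P('deckR',[(485,600),(630,170)],o,4,.012);print(yaw(*d))
h=P('hous',[(655,167),(133,15)],o,4,.058);print(yaw(*h)-np.pi/2)
for y in (-.1,):
  ax=np.array([np.cos(y),np.sin(y)]);ay=np.array([-ax[1],ax[0]])
  c=ax*np.mean([p@ax for p in fa])+ay*np.mean([p@ay for p in s]);print('corner',c)
  print('half lug', c-ax*.041-ay*.031, 'touch',c-ax*.045-ay*.035)
o=(490,145)
b=P('blocktop',[(120,503),(193,95),(543,90)],o,6,.032);print(yaw(b[0],b[1]),yaw(b[2],b[1])-np.pi/2,(b[0]+b[2])/2)
l=P('lugtop',[(415,500),(485,502),(543,255),(475,248)],o,6,.076);print(yaw(l[0],l[3]),yaw(l[1],l[2]),np.mean(l,axis=0))
E
```

```text
side [[0.5494, 0.004], [0.6131, -0.0024]]
-0.10013492538245668
far [[0.6201, -0.0605], [0.6249, -0.0169]]
-0.10965017216891049
deckL [[0.5115, 0.0584], [0.6576, 0.0418]]
-0.11313562391010978
deckR [[0.5112, -0.093], [0.6505, -0.108]]
-0.1072679380218952
hous [[0.6511, -0.1012], [0.6675, 0.0394]]
-0.11611823725563153
corner [ 0.62601259 -0.00369124]
half lug [ 0.58212259 -0.0304432 ] touch [ 0.57774324 -0.03402388]
blocktop [[0.5041, -0.2679], [0.5926, -0.2525], [0.604, -0.3222]]
0.17228618431903558 0.16212261588775667 [ 0.55405 -0.29505]
lugtop [[0.5284, -0.2925], [0.53, -0.306], [0.5788, -0.2971], [0.5783, -0.2842]]
0.16482368555086488 0.18039443014000756 [ 0.553875 -0.29495 ]
```

Call:
play_rows(
  commands=[
    {"dx": -1,"dy": 5,"dz": 0,"rx": 0,"ry": 0,"rz": -0.02,"claw": 0.6},
    {"dx": -2,"dy": 10,"dz": 1,"rx": 0,"ry": 0,"rz": -0.02,"claw": 0.6},
    {"dx": -3,"dy": 15,"dz": 2,"rx": 0,"ry": 0,"rz": -0.02,"claw": 0.6},
    {"dx": -4,"dy": 20,"dz": 3,"rx": 0,"ry": 0,"rz": -0.02,"claw": 0.6},
    {"dx": -4.5,"dy": 24.5,"dz": 5,"rx": 0,"ry": 0,"rz": -0.02,"claw": 0.6},
  ],
)

```text
time: 8.8
tool_pos: [0.5528, -0.2505, 0.2304]
tool_rot: [0.003, 0.996, 0.085, -0.0]
contact_force: [0.5, -0.2, 0.5]
gripper_width: 0.396
```

```bash
cat > rel.py <<'E'
from h import *
import sys
x,y,z,yw=map(float,sys.argv[1:5])
T=pose();d=T[:3,:3].T@(np.array([x,y,z])-T[:3,3])
G=np.column_stack([[np.cos(yw),np.sin(yw),0],[np.sin(yw),-np.cos(yw),0],[0,0,-1]])
print('at',T[:3,3].round(4),'shift cm',(d*100).round(2),'rot',R.from_matrix(T[:3,:3].T@G).as_rotvec().round(4),'F',monitor.state()['contact_force'].round(1),'w',round(monitor.state()['gripper_width'],3))
E
python3 rel.py .554 -.295 .12 .165
```

```text
at [ 0.5528 -0.2505  0.2304] shift cm [-0.62  4.34 11.06] rot [0.0056 0.0013 0.0047] F [ 0.5 -0.2  0.5] w 0.396
```

Call:
play_rows(
  commands=[
    {"dx": -0.6,"dy": 4.3,"dz": 2,"rx": 0.005,"ry": 0,"rz": 0.005,"claw": 0.6},
    {"dx": -0.6,"dy": 4.3,"dz": 6.5,"rx": 0.005,"ry": 0,"rz": 0.005,"claw": 0.6},
    {"dx": -0.6,"dy": 4.3,"dz": 10.5,"rx": 0.005,"ry": 0,"rz": 0.005,"claw": 0.6},
    {"dx": -0.6,"dy": 4.3,"dz": 11,"rx": 0.005,"ry": 0,"rz": 0.005,"claw": 0.6},
  ],
)

```text
time: 9.2
tool_pos: [0.5505, -0.2925, 0.1137]
tool_rot: [-0.003, 0.997, 0.082, -0.005]
contact_force: [-0.6, -0.1, -0.7]
gripper_width: 0.401
```

```bash
python3 rel.py .554 -.295 .04 .165; python3 - <<'E'
from h import *
w=grab_frame('wrist');cv2.imwrite('pics/w8.png',w)
E
```

```text
at [ 0.5505 -0.2925  0.1137] shift cm [0.38 0.36 7.36] rot [-0.0077  0.0097  0.0001] F [-0.6 -0.1 -0.7] w 0.401
```

View pics/w8.png

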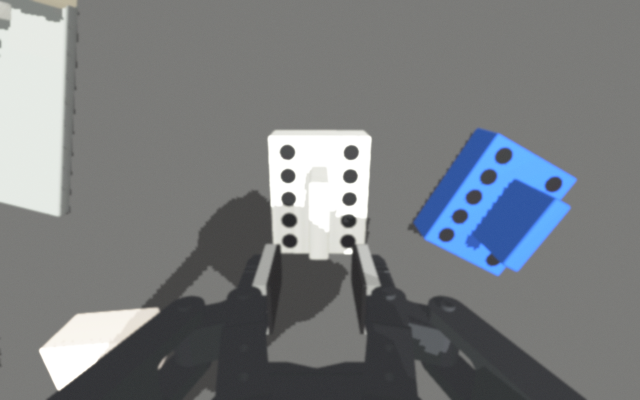

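Call:
play_rows(
  commands=[
    {"dx": 0.38,"dy": 0.3,"dz": 1,"rx": -0.008,"ry": 0.01,"rz": 0,"claw": 0.6},
    {"dx": 0.38,"dy": 0.3,"dz": 4,"rx": -0.008,"ry": 0.01,"rz": 0,"claw": 0.6},
    {"dx": 0.38,"dy": 0.3,"dz": 6.5,"rx": -0.008,"ry": 0.01,"rz": 0,"claw": 0.6},
    {"dx": 0.38,"dy": 0.3,"dz": 7.3,"rx": -0.008,"ry": 0.01,"rz": 0,"claw": 0.6},
    {"dx": 0.38,"dy": 0.3,"dz": 7.3,"rx": -0.008,"ry": 0.01,"rz": 0,"claw": 0.6},
  ],
)

```text
time: 9.75
tool_pos: [0.5559, -0.2949, 0.0435]
tool_rot: [0.001, 0.997, 0.083, 0.002]
contact_force: [0.0, -0.9, 0.7]
gripper_width: 0.396
```

```bash
python3 rel.py .554 -.295 .04 .165; python3 - <<'E'
from h import *
w=grab_frame('wrist');cv2.imwrite('pics/w9.png',w)
E
```

```text
at [ 0.5559 -0.2949  0.0435] shift cm [-0.19 -0.03  0.35] rot [ 0.0032 -0.0033  0.0012] F [ 0.  -0.9  0.7] w 0.396
```

View pics/w9.png

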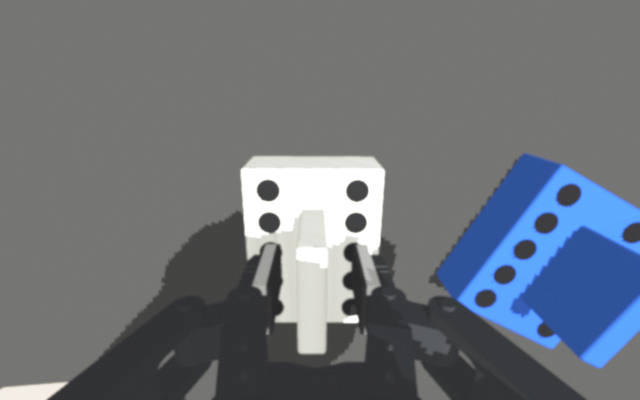

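The lug is centred between the pads (column 313 against 316). I'll go down a little and close.

Call:
play_rows(
  commands=[
    {"dx": -0.1,"dy": -0.03,"dz": 0.35,"rx": 0.003,"ry": -0.003,"rz": 0,"claw": 0.6},
    {"dx": -0.1,"dy": -0.03,"dz": 0.35,"rx": 0.003,"ry": -0.003,"rz": 0,"claw": 0.95},
    {"dx": -0.1,"dy": -0.03,"dz": 0.35,"rx": 0.003,"ry": -0.003,"rz": 0,"claw": 0.95},
    {"dx": -0.1,"dy": -0.03,"dz": 0.35,"rx": 0.003,"ry": -0.003,"rz": 0,"claw": 0.95},
    {"dx": -0.1,"dy": -0.03,"dz": 0.35,"rx": 0.003,"ry": -0.003,"rz": 0,"claw": 0.95},
  ],
)

```text
time: 10.3
tool_pos: [0.5566, -0.2955, 0.0429]
tool_rot: [0.001, 0.997, 0.083, 0.002]
contact_force: [0.0, 2.3, 5.2]
gripper_width: 0.13
```

```bash
python3 rel.py .554 -.295 .04 .165; python3 - <<'E'
from h import *
w=grab_frame('wrist');cv2.imwrite('pics/w10.png',w)
E
```

```text
at [ 0.5566 -0.2955  0.0429] shift cm [-0.24 -0.1   0.29] rot [ 0.0025 -0.0037  0.001 ] F [0.  2.3 5.2] w 0.13
```

View pics/w10.png

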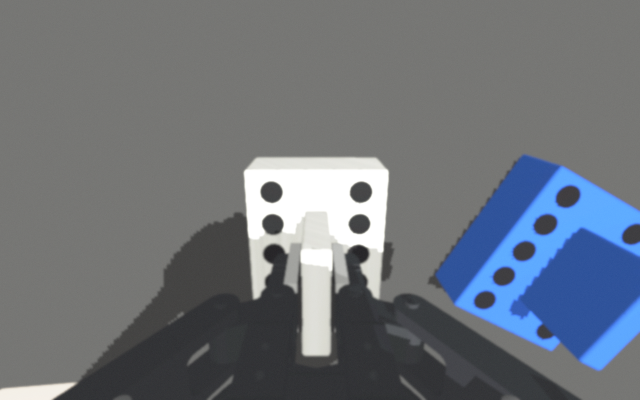

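```bash
python3 - <<'E'
from h import *
T=pose();W=cam('wrist',T);Ti=np.linalg.inv(T)
for u,z in [((246,170),.032),((387,170),.032),((253,158),0.),((380,158),0.),((271,192),.032),((361,192),.032),((272,224),.032),((360,224),.032)]:
  p=onz(W,u,z);print(u,p.round(4),(Ti@np.r_[p,1])[:3].round(4)*1000)
w=cv2.imread('pics/w10.png');cv2.imwrite('pics/r3.png',cv2.resize(w[145:265,235:400],None,fx=4,fy=4,interpolation=cv2.INTER_CUBIC))
E
```

```text
(246, 170) [ 0.5923 -0.2548  0.032 ] [ 41.9 -34.3  10.9]
(387, 170) [ 0.6037 -0.3226  0.032 ] [41.9 34.5 11.1]
(253, 158) [ 0.5913 -0.2526  0.    ] [ 41.2 -36.7  42.9]
(380, 158) [ 0.6035 -0.3254  0.    ] [41.2 37.1 43.1]
(271, 192) [ 0.5832 -0.2682  0.032 ] [ 30.7 -22.6  10.9]
(361, 192) [ 0.5905 -0.3124  0.032 ] [30.7 22.3 11. ]
(272, 224) [ 0.5661 -0.2708  0.032 ] [ 13.4 -22.8  10.8]
(360, 224) [ 0.5735 -0.3155  0.032 ] [13.4 22.5 11. ]
```

View pics/r3.png

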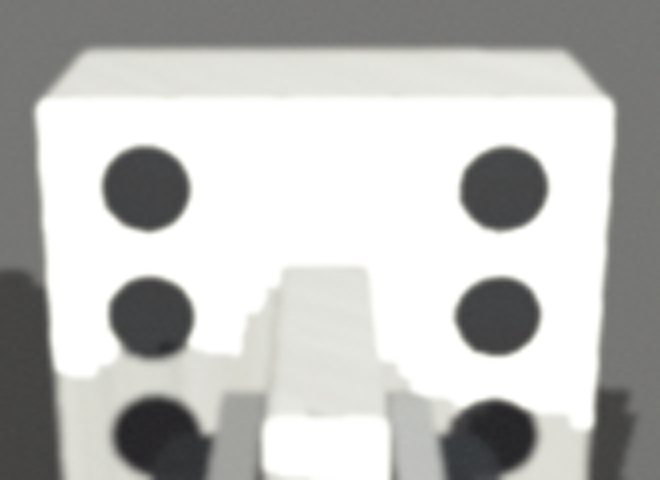

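Call:
play_rows(
  commands=[
    {"dx": 0,"dy": 0,"dz": -2,"rx": 0,"ry": 0,"rz": 0,"claw": 0.95},
    {"dx": 0,"dy": 0,"dz": -5,"rx": 0,"ry": 0,"rz": 0,"claw": 0.95},
    {"dx": 0,"dy": -1,"dz": -9,"rx": 0,"ry": 0,"rz": 0,"claw": 0.95},
    {"dx": 0,"dy": -4,"dz": -11.5,"rx": 0,"ry": 0,"rz": 0.07,"claw": 0.95},
    {"dx": 0.5,"dy": -8,"dz": -12,"rx": 0,"ry": 0,"rz": 0.14,"claw": 0.95},
  ],
)

```text
time: 10.85
tool_pos: [0.5488, -0.2172, 0.166]
tool_rot: [0.003, 1.0, 0.01, 0.004]
contact_force: [2.0, 0.7, -5.7]
gripper_width: 0.135
```

```bash
python3 rel.py .5677 -.045 .14 -.108; python3 - <<'E'
from h import *
w=grab_frame('wrist');cv2.imwrite('pics/w11.png',w)
E
```

```text
at [ 0.5488 -0.2172  0.166 ] shift cm [  2.21 -17.19   2.52] rot [ 0.0053 -0.0092  0.1284] F [ 2.   0.7 -5.7] w 0.135
```

View pics/w11.png

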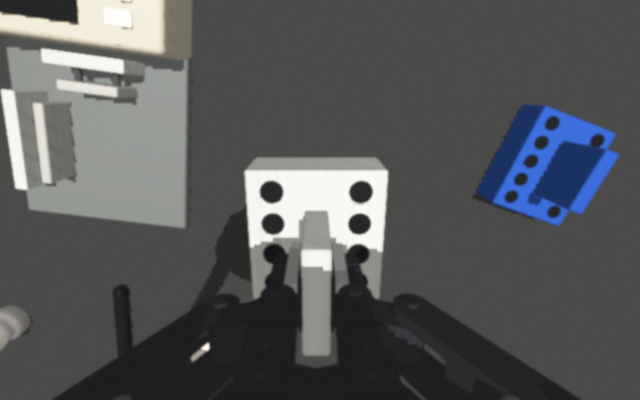

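Block lifted, unchanged in the grip (weight about 5.7 N). I'll carry it over the deck.

Call:
play_rows(
  commands=[
    {"dx": 0.5,"dy": -4.5,"dz": 0,"rx": 0,"ry": 0,"rz": 0.05,"claw": 0.95},
    {"dx": 1,"dy": -9,"dz": 0,"rx": 0,"ry": 0,"rz": 0.1,"claw": 0.95},
    {"dx": 1.7,"dy": -13,"dz": 0,"rx": 0.005,"ry": -0.009,"rz": 0.13,"claw": 0.95},
    {"dx": 2.2,"dy": -16,"dz": 1,"rx": 0.005,"ry": -0.009,"rz": 0.13,"claw": 0.95},
    {"dx": 2.2,"dy": -17.2,"dz": 2.5,"rx": 0.005,"ry": -0.009,"rz": 0.13,"claw": 0.95},
  ],
)

```text
time: 11.4
tool_pos: [0.5659, -0.0343, 0.1389]
tool_rot: [-0.005, 0.999, -0.052, -0.002]
contact_force: [0.3, -1.0, -6.7]
gripper_width: 0.128
```

Call:
play_rows(
  commands=[
    {"dx": 0,"dy": 0,"dz": 0,"rx": 0,"ry": 0,"rz": 0,"claw": 0.95},
    {"dx": 0,"dy": 0,"dz": 0,"rx": 0,"ry": 0,"rz": 0,"claw": 0.95},
  ],
)

```text
time: 11.6
tool_pos: [0.5644, -0.0347, 0.1367]
tool_rot: [-0.004, 0.999, -0.052, -0.004]
contact_force: [-1.0, 0.5, -5.8]
gripper_width: 0.135
```

```bash
python3 rel.py .5677 -.045 .075 -.108; python3 - <<'E'
from h import *
w=grab_frame('wrist');cv2.imwrite('pics/w12.png',w)
b=grab_frame('side');a=grab_frame('scene')
def cr(im,x,y,w,h,s):return cv2.resize(im[y:y+h,x:x+w],None,fx=s,fy=s,interpolation=cv2.INTER_CUBIC)
cv2.imwrite('pics/k12.png',np.hstack([cr(a,270,170,130,100,3),cr(b,270,140,130,100,3)]))
E
```

```text
at [ 0.5644 -0.0347  0.1367] shift cm [0.48 1.05 6.15] rot [-0.0084  0.0083  0.0046] F [-1.   0.5 -5.8] w 0.135
```

View pics/w12.png

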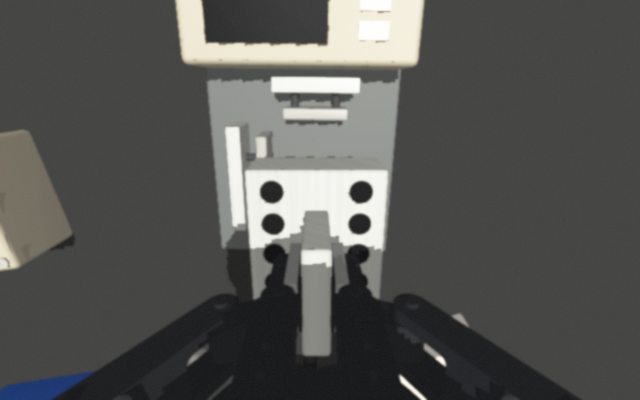

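View pics/k12.png

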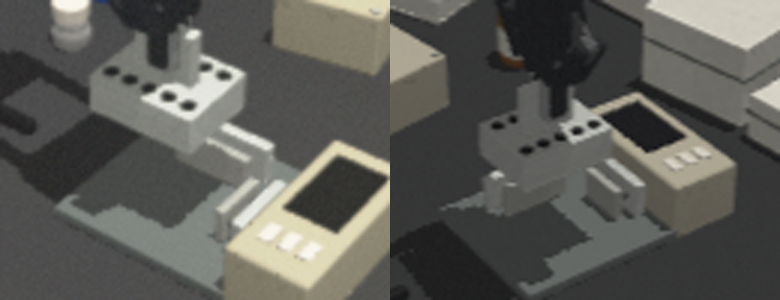

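Call:
play_rows(
  commands=[
    {"dx": 0.3,"dy": 1.1,"dz": 0,"rx": -0.008,"ry": 0.008,"rz": 0.005,"claw": 0.95},
    {"dx": 0.3,"dy": 1.1,"dz": 1.5,"rx": -0.008,"ry": 0.008,"rz": 0.005,"claw": 0.95},
    {"dx": 0.3,"dy": 1.1,"dz": 4,"rx": -0.008,"ry": 0.008,"rz": 0.005,"claw": 0.95},
    {"dx": 0.3,"dy": 1.1,"dz": 6,"rx": -0.008,"ry": 0.008,"rz": 0.005,"claw": 0.95},
    {"dx": 0.3,"dy": 1.1,"dz": 6.3,"rx": -0.008,"ry": 0.008,"rz": 0.005,"claw": 0.95},
  ],
)

```text
time: 12.25
tool_pos: [0.5648, -0.0465, 0.0718]
tool_rot: [-0.001, 0.998, -0.056, -0.001]
contact_force: [-1.4, -0.5, -7.0]
gripper_width: 0.132
```

Call:
play_rows(
  commands=[
    {"dx": 0,"dy": 0,"dz": 0,"rx": 0,"ry": 0,"rz": 0,"claw": 0.95},
  ],
)

```text
time: 12.35
tool_pos: [0.5647, -0.0468, 0.0713]
tool_rot: [-0.001, 0.998, -0.056, -0.002]
contact_force: [-1.1, -0.2, -4.8]
gripper_width: 0.129
```

```bash
python3 rel.py .5677 -.045 .055 -.108; python3 - <<'E'
from h import *
T=pose();np.save('T5.npy',T)
w=grab_frame('wrist');cv2.imwrite('pics/w13.png',w)
cv2.imwrite('pics/r4.png',cv2.resize(w[60:260,200:410],None,fx=3.5,fy=3,interpolation=cv2.INTER_CUBIC))
E
```

```text
at [ 0.5647 -0.0468  0.0713] shift cm [ 0.29 -0.21  1.63] rot [-0.0012  0.0037 -0.004 ] F [-1.1 -0.2 -4.8] w 0.129
```

View pics/w13.png

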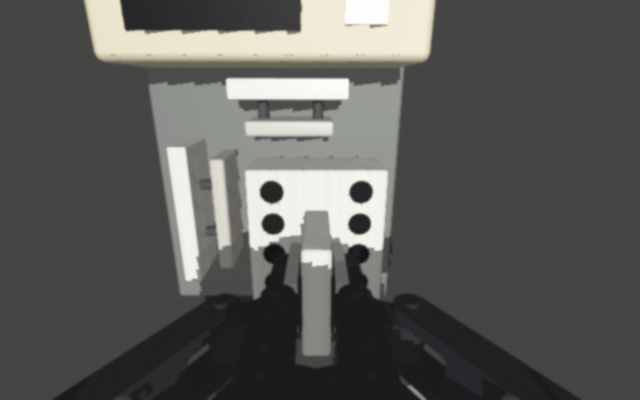

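Call:
play_rows(
  commands=[
    {"dx": 0,"dy": 0,"dz": 0.6,"rx": 0,"ry": 0,"rz": 0,"claw": 0.95},
    {"dx": 0,"dy": 0,"dz": 1.1,"rx": 0,"ry": 0,"rz": 0,"claw": 0.95},
    {"dx": 0,"dy": 0,"dz": 1.5,"rx": 0,"ry": 0,"rz": 0,"claw": 0.95},
    {"dx": 0,"dy": 0,"dz": 1.7,"rx": 0,"ry": 0,"rz": 0,"claw": 0.95},
    {"dx": 0,"dy": 0,"dz": 1.7,"rx": 0,"ry": 0,"rz": 0,"claw": 0.95},
  ],
)

```text
time: 12.9
tool_pos: [0.565, -0.0469, 0.0551]
tool_rot: [-0.001, 0.998, -0.056, -0.001]
contact_force: [-0.7, 0.4, -1.9]
gripper_width: 0.132
```

```bash
python3 rel.py .5677 -.045 .055 -.108; python3 - <<'E'
from h import *
w=grab_frame('wrist');cv2.imwrite('pics/w14.png',w)
b=grab_frame('side');a=grab_frame('scene')
def cr(im,x,y,w,h,s):return cv2.resize(im[y:y+h,x:x+w],None,fx=s,fy=s,interpolation=cv2.INTER_CUBIC)
cv2.imwrite('pics/k14.png',np.hstack([cr(a,270,180,130,100,3),cr(b,270,150,130,100,3)]))
E
```

```text
at [ 0.565  -0.0469  0.0551] shift cm [ 0.25 -0.22  0.01] rot [-0.0009  0.0028 -0.0038] F [-0.7  0.4 -1.9] w 0.132
```

View pics/w14.png

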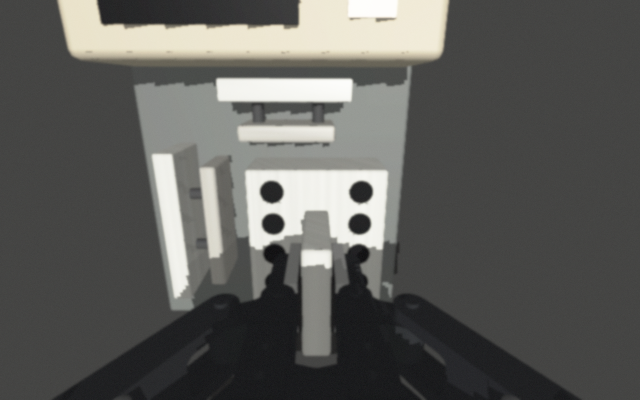

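View pics/k14.png

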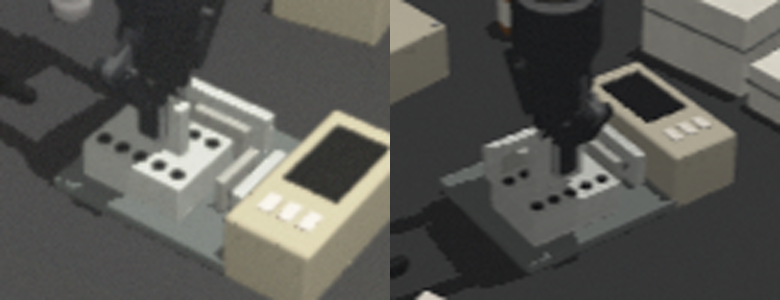

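Call:
play_rows(
  commands=[
    {"dx": 0.4,"dy": -0.4,"dz": 0.1,"rx": 0,"ry": 0,"rz": 0,"claw": 0.95},
    {"dx": 0.8,"dy": -0.8,"dz": 0.1,"rx": 0,"ry": 0,"rz": 0,"claw": 0.95},
    {"dx": 1.2,"dy": -1.2,"dz": 0.1,"rx": 0,"ry": 0,"rz": 0,"claw": 0.95},
    {"dx": 1.3,"dy": -1.3,"dz": 0.1,"rx": 0,"ry": 0,"rz": 0,"claw": 0.95},
  ],
)

```text
time: 13.45
tool_pos: [0.58, -0.0357, 0.0549]
tool_rot: [0.0, 0.998, -0.056, -0.001]
contact_force: [-5.6, -4.3, 7.0]
gripper_width: 0.132
```

```bash
python3 rel.py .5853 -.0308 .055 -.108; python3 - <<'E'
from h import *
s=monitor.state();print('tool F',pose()[:3,:3].T@s['contact_force'])
w=grab_frame('wrist');cv2.imwrite('pics/w15.png',w)
E
```

```text
at [ 0.58   -0.0357  0.0549] shift cm [ 0.48 -0.54 -0.01] rot [ 0.0007  0.0028 -0.0033] F [-5.6 -4.3  7. ] w 0.132
tool F [-5.09166812  4.94221205 -6.99491261]
```

View pics/w15.png

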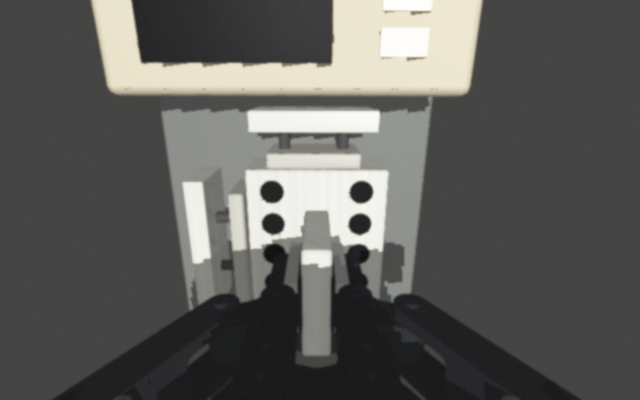

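Call:
play_rows(
  commands=[
    {"dx": 0.25,"dy": -0.25,"dz": 0.04,"rx": 0,"ry": 0,"rz": 0,"claw": 0.95},
    {"dx": 0.4,"dy": -0.4,"dz": 0.04,"rx": 0,"ry": 0,"rz": 0,"claw": 0.95},
    {"dx": 0.5,"dy": -0.5,"dz": 0.04,"rx": 0,"ry": 0,"rz": 0,"claw": 0.95},
    {"dx": 0.5,"dy": -0.5,"dz": 0.04,"rx": 0,"ry": 0,"rz": 0,"claw": 0.95},
  ],
)

```text
time: 13.9
tool_pos: [0.5837, -0.033, 0.0553]
tool_rot: [0.002, 0.998, -0.055, -0.004]
contact_force: [-13.8, -6.4, 11.7]
gripper_width: 0.128
```

```bash
python3 rel.py .5853 -.0308 .055 -.108; python3 - <<'E'
from h import *
s=monitor.state();print('tool F',pose()[:3,:3].T@s['contact_force']);np.save('T6.npy',pose())
w=grab_frame('wrist');cv2.imwrite('pics/w16.png',w)
s=monitor.state();print(pose()[:3,3],'tool F',pose()[:3,:3].T@s['contact_force'])
cv2.imwrite('pics/r6.png',cv2.resize(w[100:280,180:400],None,fx=3.3,fy=3.3,interpolation=cv2.INTER_CUBIC))
E
```

```text
at [ 0.5837 -0.033   0.0553] shift cm [ 0.13 -0.24  0.03] rot [ 0.0049  0.0085 -0.0029] F [-13.8  -6.4  11.7] w 0.128
tool F [-13.08951533   7.91616395 -11.57514409]
[ 0.58368173 -0.03301319  0.05529848] tool F [-12.15238739   8.55979085 -10.72574827]
```

View pics/r6.png

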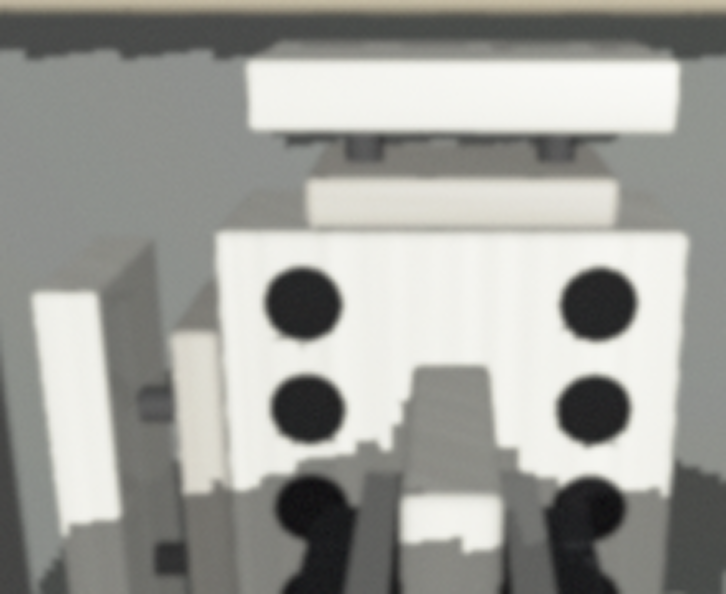

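```bash
python3 - <<'E'
from h import *
W=cam('wrist',np.load('T6.npy'))
f=lambda c:np.array([(c[0]+.5)/3.3-.5+180,(c[1]+.5)/3.3-.5+100])
y=-.108;ax=np.array([np.cos(y),np.sin(y)]);ay=np.array([-ax[1],ax[0]])
def P(n,c,z):
  for x in c:
    p=onz(W,f(x),z)[:2];print(n,x,'ax %.1f ay %.1f'%((p@ax-.62304)*1e3,(p@ay-.06345)*1e3))
P('far plate inner',[(310,227),(612,227)],.042)
P('far plate outer',[(310,180),(612,180)],.042)
P('side plate inner',[(220,340),(226,490)],.042)
P('side plate outer',[(173,333),(185,490)],.042)
P('block top front',[(218,233),(686,233)],.044)
P('block sides',[(220,300),(683,300),(226,440)],.044)
P('wells',[(303,303),(598,303),(308,409),(593,409)],.044)
W=cam('wrist',np.load('T3.npy'))
f=lambda c:np.array([(c[0]+.5)/4-.5+255,(c[1]+.5)/4-.5+50])
P('0far plate outer',[(325,192),(483,235)],.042)
P('0side plate outer',[(236,245),(183,465)],.042)
E
```

```text
far plate inner (310, 227) ax 3.0 ay -12.5
far plate inner (612, 227) ax 2.8 ay -57.6
far plate outer (310, 180) ax 10.1 ay -12.8
far plate outer (612, 180) ax 9.9 ay -57.3
side plate inner (220, 340) ax -14.9 ay 2.2
side plate inner (226, 490) ax -40.8 ay 3.1
side plate outer (173, 333) ax -13.7 ay 9.4
side plate outer (185, 490) ax -40.8 ay 9.7
block top front (218, 233) ax 2.6 ay 0.9
block top front (686, 233) ax 2.3 ay -68.3
block sides (220, 300) ax -7.8 ay 1.3
block sides (683, 300) ax -8.1 ay -68.5
block sides (226, 440) ax -31.0 ay 2.0
wells (303, 303) ax -8.3 ay -11.1
wells (598, 303) ax -8.5 ay -55.7
wells (308, 409) ax -25.7 ay -11.1
wells (593, 409) ax -26.0 ay -55.7
0far plate outer (325, 192) ax 6.8 ay -12.4
0far plate outer (483, 235) ax 6.9 ay -58.3
0side plate outer (236, 245) ax -13.2 ay 7.8
0side plate outer (183, 465) ax -78.2 ay 7.2
```

Call:
play_rows(
  commands=[
    {"dx": 0.15,"dy": -0.25,"dz": 0.05,"rx": 0.004,"ry": 0.006,"rz": 0,"claw": 0.95},
    {"dx": 0.2,"dy": -0.35,"dz": 0.05,"rx": 0.004,"ry": 0.006,"rz": 0,"claw": 0.95},
    {"dx": 0.2,"dy": -0.4,"dz": 0.05,"rx": 0.004,"ry": 0.006,"rz": 0,"claw": 0.95},
    {"dx": 0.2,"dy": -0.4,"dz": 0.05,"rx": 0.004,"ry": 0.006,"rz": 0,"claw": 0.95},
  ],
)

```text
time: 14.35
tool_pos: [0.5842, -0.032, 0.0554]
tool_rot: [0.003, 0.998, -0.055, -0.004]
contact_force: [-13.4, -10.8, 10.4]
gripper_width: 0.13
```

```bash
python3 rel.py .5853 -.0308 .055 -.108; python3 - <<'E'
from h import *
s=monitor.state();print('tool F',pose()[:3,:3].T@s['contact_force']);np.save('T7.npy',pose())
w=grab_frame('wrist')
b=grab_frame('side');a=grab_frame('scene')
s=monitor.state();print(pose()[:3,3],'tool F',pose()[:3,:3].T@s['contact_force'])
cv2.imwrite('pics/r7.png',cv2.resize(w[100:280,180:400],None,fx=3.3,fy=3.3,interpolation=cv2.INTER_CUBIC))
def cr(im,x,y,w,h,s):return cv2.resize(im[y:y+h,x:x+w],None,fx=s,fy=s,interpolation=cv2.INTER_CUBIC)
cv2.imwrite('pics/k17.png',np.hstack([cr(a,290,180,80,70,5),cr(b,300,160,80,70,5)]))
E
```

```text
at [ 0.5842 -0.032   0.0554] shift cm [ 0.1  -0.13  0.03] rot [ 0.0072  0.0083 -0.0027] F [-13.4 -10.8  10.4] w 0.13
tool F [-12.1625511   12.28670073 -10.17972376]
[ 0.58417625 -0.03201144  0.05538671] tool F [-11.02929456  12.62869604  -9.55881151]
```

View pics/r7.png

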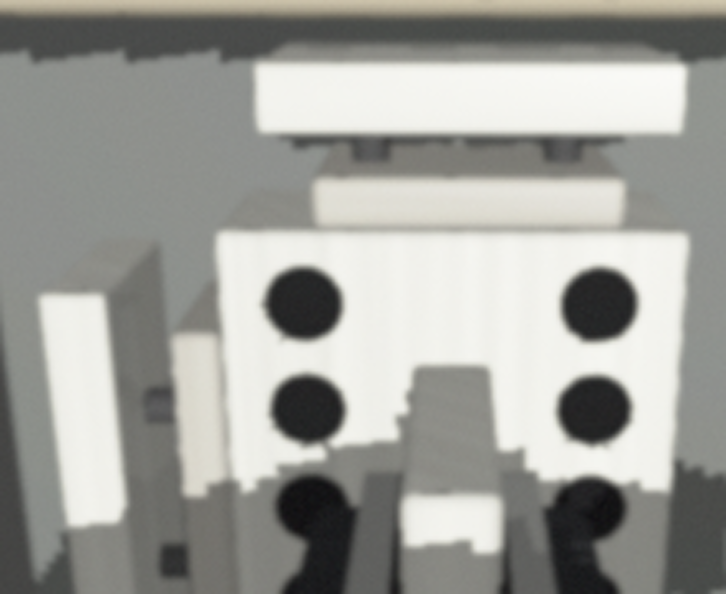

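View pics/k17.png

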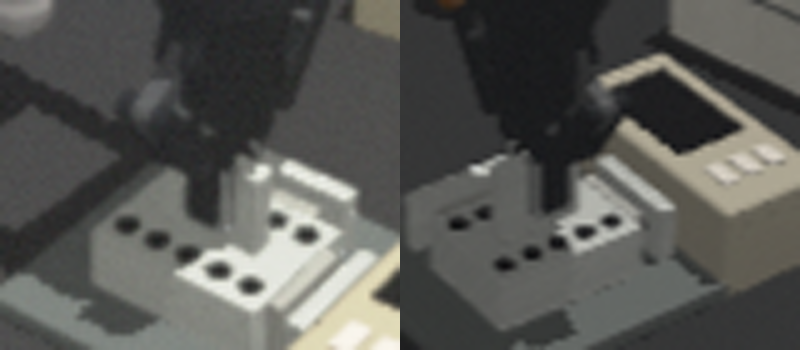

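Call:
play_rows(
  commands=[
    {"dx": 0.2,"dy": -0.35,"dz": 0.05,"rx": 0.006,"ry": 0.006,"rz": 0,"claw": 0.95},
    {"dx": 0.25,"dy": -0.4,"dz": 0.05,"rx": 0.006,"ry": 0.006,"rz": 0,"claw": 0.95},
    {"dx": 0.25,"dy": -0.4,"dz": 0.05,"rx": 0.006,"ry": 0.006,"rz": 0,"claw": 0.95},
    {"dx": 0.25,"dy": -0.4,"dz": 0.05,"rx": 0.006,"ry": 0.006,"rz": 0,"claw": 0.95},
    {"dx": 0.25,"dy": -0.4,"dz": 0.05,"rx": 0.006,"ry": 0.006,"rz": 0,"claw": 0.95},
  ],
)

```text
time: 15.0
tool_pos: [0.5847, -0.0314, 0.0554]
tool_rot: [0.004, 0.998, -0.055, -0.005]
contact_force: [-14.4, -11.9, 11.7]
gripper_width: 0.133
```

```bash
python3 rel.py .5853 -.0308 .055 -.108; python3 - <<'E'
from h import *
s=monitor.state();print('tool F',pose()[:3,:3].T@s['contact_force'],s['joint_vel'].round(4));np.save('T8.npy',pose())
w=grab_frame('wrist')
cv2.imwrite('pics/r8.png',cv2.resize(w[100:280,180:400],None,fx=3.3,fy=3.3,interpolation=cv2.INTER_CUBIC))
b=grab_frame('side');a=grab_frame('scene');cv2.imwrite('pics/d8.png',b);cv2.imwrite('pics/s8.png',a)
E
```

```text
at [ 0.5847 -0.0314  0.0554] shift cm [ 0.06 -0.06  0.04] rot [ 0.0081  0.0092 -0.0024] F [-14.4 -11.9  11.7] w 0.133
tool F [-13.13889016  13.47110388 -11.44124406] [-0.0001  0.0016 -0.     -0.001  -0.0015  0.0001]
```

View pics/r8.png

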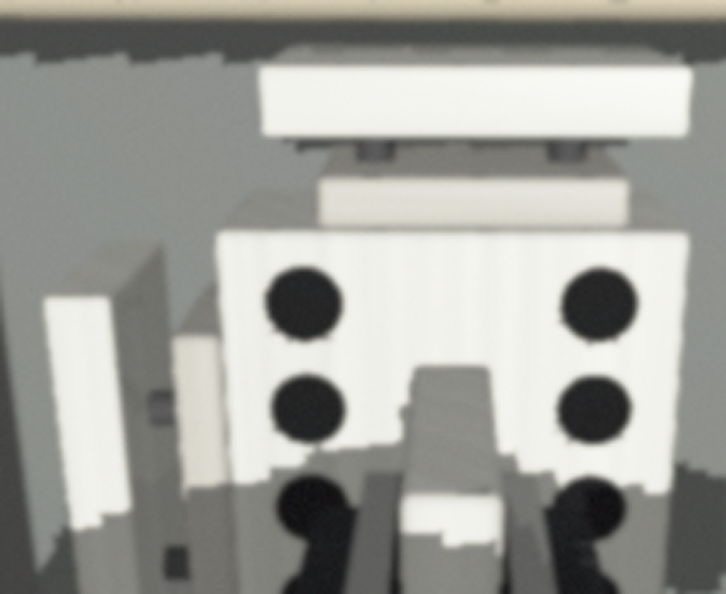

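View pics/s8.png

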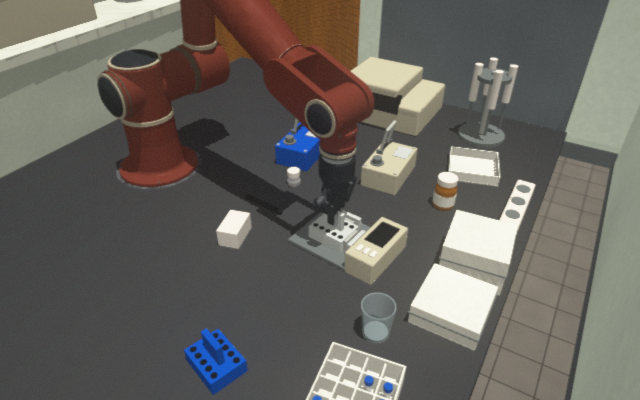

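```bash
python3 - <<'E'
from h import *
y=-.108;ax=np.array([np.cos(y),np.sin(y)]);ay=np.array([-ax[1],ax[0]])
def P(W,n,c,z):
  for x in c:
    p=onz(W,f(x),z)[:2];print(n,x,'ax %.1f ay %.1f'%((p@ax-.62304)*1e3,(p@ay-.06345)*1e3))
f=lambda c:np.array([(c[0]+.5)/3.3-.5+180,(c[1]+.5)/3.3-.5+100])
T=np.load('T8.npy');W=cam('wrist',T)
P(W,'far in',[(320,227),(625,227)],.042);P(W,'far out',[(322,181),(625,181)],.042)
P(W,'side in',[(223,345),(230,480)],.042);P(W,'side out',[(174,338),(186,485)],.042)
P(W,'br far',[(262,135),(688,135)],.042);P(W,'br side',[(108,298),(130,510)],.042)
# unpressed, w14 full image with pose from printed state
q=[-.001,.998,-.056,-.001];T0=np.eye(4);T0[:3,:3]=R.from_quat(q,scalar_first=True).as_matrix();T0[:3,3]=[.565,-.0469,.0551]
f=lambda c:np.array(c,float);W=cam('wrist',T0)
P(W,'0far in',[(239,139.5),(334,139.5)],.042);P(W,'0far out',[(239,126),(334,126)],.042)
P(W,'0side in',[(221,245)],.042);P(W,'0side out',[(202,170)],.042)
P(W,'0br far',[(219,101),(351,101)],.042);P(W,'0br side',[(173,160),(188,290)],.042)
c=T[:3,3][:2]-.0035*ax;print('lug in corner',(c@ax-.62304)*1e3,(c@ay-.06345)*1e3)
E
```

```text
far in (320, 227) ax 3.7 ay -12.3
far in (625, 227) ax 3.5 ay -57.9
far out (322, 181) ax 10.7 ay -12.9
far out (625, 181) ax 10.5 ay -57.6
side in (223, 345) ax -15.0 ay 3.5
side in (230, 480) ax -38.3 ay 4.0
side out (174, 338) ax -13.8 ay 11.0
side out (186, 485) ax -39.1 ay 11.1
br far (262, 135) ax 17.5 ay -4.4
br far (688, 135) ax 17.3 ay -66.4
br side (108, 298) ax -7.3 ay 20.4
br side (130, 510) ax -43.6 ay 20.6
0far in (239, 139.5) ax 0.2 ay -12.3
0far in (334, 139.5) ax 0.1 ay -57.9
0far out (239, 126) ax 6.6 ay -12.8
0far out (334, 126) ax 6.4 ay -57.8
0side in (221, 245) ax -55.9 ay 1.7
0side out (202, 170) ax -14.7 ay 7.2
0br far (219, 101) ax 18.0 ay -4.4
0br far (351, 101) ax 17.8 ay -65.5
0br side (173, 160) ax -9.7 ay 20.8
0br side (188, 290) ax -83.8 ay 22.9
lug in corner -41.88502990524101 -31.621967850889845
```

Both plates read about 3.7–4 mm in, the block is still, and the lever is up. Handing in.

```bash
python3 rel.py .5853 -.0308 .055 -.108; python3 -c "
from plant import ticket
print(ticket.job_done())"; python3 rel.py .5853 -.0308 .055 -.108
```

```text
at [ 0.5847 -0.0314  0.0554] shift cm [ 0.06 -0.06  0.04] rot [ 0.0081  0.0093 -0.0024] F [-14.5 -12.5  11. ] w 0.131
the job is handed in; nothing more can be done
None
the job is handed in; nothing more can be done
```

The whole task was carried out and handed in at about 15 s of the 58 s, with the gripper still holding the block in the corner. No verdict is reported, so the results below are from my own checks.

**Trip test:** I pressed the test button about 5 mm and the pictures showed the lever dropped and level. I then pinched the bar, swung it up past vertical and let go. It was still standing up by itself in the last scene picture.

**Block:** I gripped it by the lug, set it flat on the deck with its long side along the longer stop plate, and pushed it into the corner.

| Last check | Measured | Allowed |
|---|---|---|
| Far stop pushed in | about 3.5–4 mm | 2–7.2 mm |
| Side stop pushed in | about 3.5–4 mm | 2–7.2 mm |
| Lug position in the corner frame, x | about -41.9 mm | -44.5 to -36 mm |
| Lug position in the corner frame, y | about -31.6 mm | -34.5 to -26 mm |
| Tool tilt (block did not move in the grip) | about 0.012 rad | 0.06 rad |
| Turn from the reader's x | under 0.01 rad | 0.08 rad |

The arm was still, and the other things on the bench looked unmoved in the last scene picture.

**One disagreement:** the wrist force was about 13 N along each stop direction, but the springs alone should give about 7 N at that depth. I put the rest down to friction, since I was also pressing down with about 11 N. I relied on the picture measurements, which are good to about 1 mm.

The first two move calls were refused because they left out some fields, and the arm did not move.

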